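# Load the decontamination chest and drop its cover latch home

### The arm

A 7-joint arm with a two-finger parallel gripper is mounted at the origin on the work surface. World frame = base frame: x ahead of the robot, y to its left, z up, the work surface at z = 0. Lengths are in m, angles in rad, forces in N, time in s.
With the tool pointing down it reaches from about 0.4 to 0.85 m from the base axis. Payload 4.4 kg.
Tool frame: the origin (TCP) lies between the finger pads; the fingertips stand 25 mm ahead of it and the grasp point (between the pads) lies 6 mm ahead of it; z points along the fingers, y is the direction in which the jaws open and shut (so a half turn about z gives the same grasp; the last joint's range is limited). The gripper opens to 94 mm and grips with 3 to 60 N. Pads are 16 mm wide; open, the fingers measure 119 mm over their backs; the gripper's body (75 mm by 177 mm) begins 78 mm behind the grasp point.
Start: joints at [-1.29, 0.628, 0.038, 1.517, -0.027, 0.996, -0.02], TCP at [0.221, 0.611, 0.23] pointing down, gripper open.
Joint ranges: [-3.06, 3.06], [-0.37, 2.12], [-1.25, 1.32], [0.18, 2.47], [-1.1, 4.24], [0.23, 1.98], [-2.94, 2.94]. Speed limits (rad/s): [2.57, 2.57, 3.14, 3.14, 3.14, 3.14, 3.14].

### API

Orientations are given as a unit quaternion [x, y, z, w].
In Python, from plant import * gives the robot as it stands. The module is installed in compiled form; this text tells all that it offers.
- The arm moves only by the tool arm_command, never from a script. Its argument "motion" is a list of rows, each a list of 4 numbers: the shift along the tool's x, y, z in m, then the turn about the tool's z in rad. A call has 1 to 10 rows; each row is the pose to reach, as a shift and turn from the pose commanded when the call began, along the tool's axes at that moment; what a row does not reach only later rows make up. A row lasts 1/12 s, in which the tool goes at most 41.7 mm and 7.16 degrees, less where a joint would pass 70% of its speed; a pose out of reach is approached as far as the arm can. A call with a gripper value outside its range is refused whole. "grip" is the finger opening in m, from 0 to 0.094, set as the call begins (left out, the last holds). The fingers move at their own pace and stop on an object; the grip force is fixed at half the most. Time passes only in rows, so rows that repeat a pose let the fingers close. It gives the time, the measured TCP pose, the force and the opening at its end, in the units of the state.
- state(): the state, without advancing time (a new reading comes with each control period).
- read_camera(name): name is "scene" or "top" or "wrist"; returns the picture (400x640x3 uint8, red, green, blue); there is no depth.
- camera_params(name): a dict with "K" (3x3 intrinsics, pixels), "rvec" (rotation vector, rad) and "tvec" (3), from world to camera coordinates, as OpenCV has them. Camera axes: x right, y down, z forward; pixel columns grow to the right and rows downward; lengths in m; the calibration is good to about 2 mm. A picture is of the moment at which its call begins: read the wrist's pose just before it. camera_params takes no time and is no camera call; for the wrist camera it gives the pose at the moment of the call.
- finish_job(): hands the job in, once; it reports no verdict.
Trained networks look in the newest picture that a camera, given by its name, has taken for a name from the list of things; names that differ only in an ending like _2 or _b are one class to them, and where a whole thing is asked for, a point or a joint stands for the part that bears it (a point fixed in the world has none). Each returns a list of dicts, best first, with "p" (0 to 1); they miss things now and then, are a little off and sometimes report something else, mostly with a low value. They report only what shows in the picture. A call takes as long as a camera call.
- spot_in(camera, query): "xy" ([column, row] in pixels, amid what is visible of it).
- silhouettes(camera, query): "mask" (400x640 bool, what is visible of it) and "xy" ([column, row] in pixels, amid what is visible of it).
- landmark_of(camera, query): "xy" ([column, row] in pixels: a listed point, or the origin of a listed thing).
The state is a dict: "clock": time; "qpos": joint angles; "joint_velocities": joint speeds; "tau": joint torques, N m; "ee_pos": TCP position; "ee_rot": TCP orientation; "wrist_force": force on the tool from outside, world axes, zero at the start; "ft_torque": the same for the moment, N m; "grip_width": finger opening in m.
Only numpy, scipy, OpenCV 4.12 (cv2) and the standard library are available. Lean on these libraries where they do the work, as an engineer would, in place of code of your own. Each camera call takes 0.05 s, during which the arm holds its last target. There are 200 camera calls.

### The job

Clear the bench into the decontamination chest: lift its red latch bar out of the catch and slide the amber cover right open, tip all the used tubes out of the beaker into the blue-lined far compartment, stand every sample pot upright in the bare steel near compartment, and stand the empty beaker back on its green mat. With the chest loaded, slide the cover fully home, lifting the latch bar over the striker and letting it drop all the way into the catch. Leave the tube rack, the rotor lid and the reagent jar where they are.

Things in the scene. Friction and masses are not known exactly. Their poses are not given: they have to be found in the camera images.
- chest_top (a point): White decontamination chest, fixed, 115 high (guide rails along both long edges 129). The point: centre of the loading mouth in its top, level with the top. x runs along the chest away from the robot to the closed deck, y across to the left, z up. Mouth 210 (x) by 200 (y), 80 deep; body from x -165 to +370, y -130 to +130. A steel divider at x = +12 (6 thick, 60 high) parts the mouth into two compartments.
- pot_bay (a point): Centre of the floor of the chest's near compartment, bare steel, 114 (x) by 200 (y), floor 35 above the bench, walls 80 high (divider 60): for the sample pots. Axes as the chest's.
- tube_bay (a point): Centre of the floor of the chest's far compartment, with a blue liner, 90 (x) by 200 (y), floor 37 above the bench, walls 78 high (divider 58): for the used tubes. Axes as the chest's.
- cover (a joint): Sliding amber cover (220 x 226 x 8, its top 125 above the bench) on the chest, in m: 0 = home over the mouth (end stop), grows as it slides along the chest's +x on to the deck, to 0.24. Starts shut and latched; clear of the mouth above 0.215. Friction 2 N plus 6 N per m/s; stays where left. It carries the latch bar along its right (-y) edge and is moved by that bar's knob.
- latch (a joint): Red drop-latch bar (10 thick, 14 high, 0.16 kg) pivoted on the cover, in the upright plane along the chest's x; in rad: 0 = level on its stop, where its weight takes it; grows as its free end (towards chest -x) is lifted, to 0.6. Pivot 95 to the right (-y) and 15 towards -x of the cover's centre, 148 above the bench; free end 131 from the pivot, with a downward tooth.
- latch_knob (a point): Black upright thumb knob on the latch bar, a rod of 16 diameter standing 41 above the bar's top edge. The point is on its axis, 25 above the bar's top edge, 16 below the knob's top; 112 from the pivot towards the free end, 32 above pivot level. It leans with the bar. Axes as the bar's; with the bar level these are the chest's.
- latch_tooth (a point): Lower end (centre) of the latch bar's downward tooth, 12 long in x, 10 in y; 125 from the pivot towards the free end, 30 below pivot level. Axes as the bar's.
- catch (a point): Floor of the catch on the chest end nearest the robot, where the tooth hangs when the cover is home: an open-topped pocket between the striker (12 thick, faces 15 and 27 to +x of this point) and a back post (face 15 to -x), both 20 high. A lowered tooth meets the striker with the cover 33 mm from home; it clears it with the bar raised 0.17 rad or more. Axes as the chest's.
- mat_top (a point): Centre of the top of a green round mat, 100 across, 4 high, fixed to the bench: the beaker's place.
- beaker_mid (a point): Clear straight-sided plastic beaker with a blue band, 62 outside diameter, 85 high, wall 3, base 4, about 0.09 kg empty; the point is on its axis half-way up, z towards the mouth. It holds the used tubes and stands on the mat at the start.
- tube0_mid (a point): Used tube with a coloured screw cap, 13 diameter, 40 long, 10 g, smooth (friction about 0.3: it slides out of the beaker once that is tipped some 20 degrees past level); the point is its centre, z along the tube to the cap. At the start it stands in the beaker. None if this one is absent.
- tube1_mid (a point): Used tube with a coloured screw cap, 13 diameter, 40 long, 10 g, smooth (friction about 0.3: it slides out of the beaker once that is tipped some 20 degrees past level); the point is its centre, z along the tube to the cap. At the start it stands in the beaker. None if this one is absent.
- tube2_mid (a point): Used tube with a coloured screw cap, 13 diameter, 40 long, 10 g, smooth (friction about 0.3: it slides out of the beaker once that is tipped some 20 degrees past level); the point is its centre, z along the tube to the cap. At the start it stands in the beaker. None if this one is absent.
- tube3_mid (a point): Used tube with a coloured screw cap, 13 diameter, 40 long, 10 g, smooth (friction about 0.3: it slides out of the beaker once that is tipped some 20 degrees past level); the point is its centre, z along the tube to the cap. At the start it stands in the beaker. None if this one is absent.
- tube4_mid (a point): Used tube with a coloured screw cap, 13 diameter, 40 long, 10 g, smooth (friction about 0.3: it slides out of the beaker once that is tipped some 20 degrees past level); the point is its centre, z along the tube to the cap. At the start it stands in the beaker. None if this one is absent.
- tube5_mid (a point): Used tube with a coloured screw cap, 13 diameter, 40 long, 10 g, smooth (friction about 0.3: it slides out of the beaker once that is tipped some 20 degrees past level); the point is its centre, z along the tube to the cap. At the start it stands in the beaker. None if this one is absent.
- pot0_mid (a point): Squat white sample pot with a blue cap, a cylinder 40 diameter, 40 high, about 0.05 kg; the point is its centre (20 above its foot), z towards the cap. Stands on the bench at the start. None if this one is absent.
- pot1_mid (a point): Squat white sample pot with a blue cap, a cylinder 40 diameter, 40 high, about 0.05 kg; the point is its centre (20 above its foot), z towards the cap. Stands on the bench at the start. None if this one is absent.
- pot2_mid (a point): Squat white sample pot with a blue cap, a cylinder 40 diameter, 40 high, about 0.05 kg; the point is its centre (20 above its foot), z towards the cap. Stands on the bench at the start. None if this one is absent.
- pot3_mid (a point): Squat white sample pot with a blue cap, a cylinder 40 diameter, 40 high, about 0.05 kg; the point is its centre (20 above its foot), z towards the cap. Stands on the bench at the start. None if this one is absent.
- tube_rack: Orange rack of small tubes, 85 x 130 x 49 high, origin at the centre of its foot: a bystander.
- rotor_lid: Black round rotor lid with a red knob, 110 across, 36 high, origin at the centre of its foot: a bystander.
- reagent: Reagent jar with a blue cap, 60 diameter, 90 high, origin at the centre of its foot: a bystander.

How it is judged:
On the way, in this order (a step that is already met when the one before it is completed fails the run):
1. the cover is unlatched and slid open off the mouth (value of joint cover above 0.19 m), for 0.2 s.
2. all the tubes lie in the far compartment and all the pots stand in the near one (x of tube0_mid in the frame of tube_bay between -0.048 and 0.048 m and y of tube0_mid in the frame of tube_bay between -0.102 and 0.102 m and z of tube0_mid in the frame of tube_bay between -0.005 and 0.06 m and x of tube1_mid in the frame of tube_bay between -0.048 and 0.048 m and y of tube1_mid in the frame of tube_bay between -0.102 and 0.102 m and z of tube1_mid in the frame of tube_bay between -0.005 and 0.06 m and x of tube2_mid in the frame of tube_bay between -0.048 and 0.048 m and y of tube2_mid in the frame of tube_bay between -0.102 and 0.102 m and z of tube2_mid in the frame of tube_bay between -0.005 and 0.06 m and x of tube3_mid in the frame of tube_bay between -0.048 and 0.048 m and y of tube3_mid in the frame of tube_bay between -0.102 and 0.102 m and z of tube3_mid in the frame of tube_bay between -0.005 and 0.06 m and x of tube4_mid in the frame of tube_bay between -0.048 and 0.048 m and y of tube4_mid in the frame of tube_bay between -0.102 and 0.102 m and z of tube4_mid in the frame of tube_bay between -0.005 and 0.06 m and x of tube5_mid in the frame of tube_bay between -0.048 and 0.048 m and y of tube5_mid in the frame of tube_bay between -0.102 and 0.102 m and z of tube5_mid in the frame of tube_bay between -0.005 and 0.06 m and x of pot0_mid in the frame of pot_bay between -0.06 and 0.06 m and y of pot0_mid in the frame of pot_bay between -0.102 and 0.102 m and z of pot0_mid in the frame of pot_bay between 0.01 and 0.032 m and angle between each of pot0_mid, pot1_mid, pot2_mid, pot3_mid's own z axis and vertical below 0.2 rad and x of pot1_mid in the frame of pot_bay between -0.06 and 0.06 m and y of pot1_mid in the frame of pot_bay between -0.102 and 0.102 m and z of pot1_mid in the frame of pot_bay between 0.01 and 0.032 m and x of pot2_mid in the frame of pot_bay between -0.06 and 0.06 m and y of pot2_mid in the frame of pot_bay between -0.102 and 0.102 m and z of pot2_mid in the frame of pot_bay between 0.01 and 0.032 m and x of pot3_mid in the frame of pot_bay between -0.06 and 0.06 m and y of pot3_mid in the frame of pot_bay between -0.102 and 0.102 m and z of pot3_mid in the frame of pot_bay between 0.01 and 0.032 m), for 0.2 s.
3. the latch bar is raised and its tooth is carried over the striker by the cover (value of joint latch above 0.12 rad and value of joint cover below 0.028 m).
4. the cover is home and the bar has dropped into the catch (value of joint cover below 0.012 m and value of joint latch below 0.04 rad), for 0.2 s.
At the end, for the whole second after the job is handed in: All tubes present lie in the far compartment; all pots present stand upright (0.2 rad) on the near one's floor; the beaker stands upright within 30 mm of the mat's centre; the cover is within 12 mm of home and the latch bar down (under 0.04 rad), its tooth in the catch (all of step 2 and all of step 4 and horizontal distance between beaker_mid and mat_top below 0.03 m and angle between beaker_mid's own z axis and vertical below 0.15 rad and z of beaker_mid in the frame of mat_top below 0.05 m); the robot touches nothing.
It fails at once if the tube rack is moved by more than 40 mm (distance of tube_rack from where it was at the start of the episode above 0.04 m).
It fails at once if the rotor lid is moved by more than 40 mm (distance of rotor_lid from where it was at the start of the episode above 0.04 m).
It fails at once if the reagent is moved by more than 40 mm (distance of reagent from where it was at the start of the episode above 0.04 m).
Of pot0, pot1, pot2, pot3 only 2 to 4 are there at a start; the rules pass over those that are not, and their reading is None.
Of tube0, tube1, tube2, tube3, tube4, tube5 only 3 to 6 are there at a start; the rules pass over those that are not, and their reading is None.
At some moment in a run one of pot0, pot1, pot2, pot3 may be knocked a few centimetres aside while the robot is not near it.
It also fails if it takes over 210 s, if anything falls off the work surface, if the arm or the gripper's body presses on something with over 40 N, if the wrist force passes 120 N, or if a joint passes its speed limit or range.

## Working session

There is one attempt and no reset: what is moved stays moved. The work goes in short steps, Python scripts to look and compute and a tool call to move; the robot and the scene stay as the last step left them, time stands still between calls to the robot, and variables do not carry over. Pictures are saved under pics/ and viewed, about 12 in all and at most 16, crops included, and the job is handed in when it is done.

Besides the shell and the picture viewer there is one more tool, called after "Emit:" as name(argument=value, ...), one argument or row to a line, values as JSON. arm_command: Moves the arm, as the interface text tells. Its arguments: {"type":"object","properties":{"motion":{"type":"array"},"grip":{"type":"number"}},"required":["motion"]}

```bash
mkdir -p pics; cat > h.py <<'E'
import numpy as np, cv2
from scipy.spatial.transform import Rotation as R
from plant import *
def cam(n):
    c=camera_params(n);Rm=cv2.Rodrigues(np.array(c["rvec"],float))[0];t=np.array(c["tvec"],float).ravel();return np.array(c["K"],float),Rm,t
def ray(n,xy):
    K,Rm,t=cam(n);d=Rm.T@np.linalg.solve(K,[xy[0],xy[1],1.]);return -Rm.T@t,d
def onz(n,xy,z):
    o,d=ray(n,xy);return o+d*(z-o[2])/d[2]
def proj(n,p):
    K,Rm,t=cam(n);q=K@(Rm@np.array(p,float)+t);return q[:2]/q[2]
def tri(obs):
    A=np.zeros((3,3));b=np.zeros(3)
    for n,xy in obs:
        o,d=ray(n,xy);d=d/np.linalg.norm(d);M=np.eye(3)-np.outer(d,d);A+=M;b+=M@o
    return np.linalg.solve(A,b)
def save(n,f,crop=None,s=1):
    im=read_camera(n)[:,:,::-1]
    if crop: im=im[crop[1]:crop[3],crop[0]:crop[2]]
    im=cv2.resize(im,None,fx=s,fy=s,interpolation=cv2.INTER_CUBIC) if s!=1 else im
    cv2.imwrite("pics/"+f,im)
E
python3 - <<'E'
from h import *
np.set_printoptions(precision=4,suppress=True)
s=state();print(s)
for n in("scene","top"):
    save(n,n+"0.png");K,Rm,t=cam(n);print(n,"pos",-Rm.T@t,"look",Rm[2],K[0,0])
    for q in["chest_top","catch","latch_knob","latch_tooth","mat_top","beaker_mid","pot0_mid","tube0_mid","tube_rack","rotor_lid","reagent","pot_bay"]:
        print(q,[(np.round(r["xy"],1),round(r["p"],2)) for r in landmark_of(n,q)][:6])
E
cd pics; python3 -c "
import cv2,numpy as np
a=cv2.imread('scene0.png');b=cv2.imread('top0.png');print(a.shape)"
```

```text
{'clock': 0.0, 'qpos': array([-1.2898,  0.6293,  0.0385,  1.5183, -0.027 ,  0.9963, -0.02  ]), 'joint_velocities': array([ 0.0007, -0.0008, -0.0011,  0.0009,  0.0005,  0.001 , -0.001 ]), 'tau': array([ -0.    , -54.9728,   1.1438, -18.6632,  -0.0522,   0.0235,
         0.0002]), 'ee_pos': array([0.2207, 0.6107, 0.2296]), 'ee_rot': array([ 0.1726,  0.985 , -0.0009, -0.0001]), 'wrist_force': array([-0.4673, -0.8728, -0.8299]), 'ft_torque': array([-0.003 , -0.0299,  0.0204]), 'grip_width': 0.09352264748501732}
scene pos [ 0.866  -0.4959  0.8282] look [-0.3402  0.4265 -0.8381] 362.8948126806047
chest_top [(array([403.4, 117.9]), 0.71)]
catch [(array([344.1, 113.3]), 0.53)]
latch_knob []
latch_tooth [(array([343.8, 114.4]), 0.91)]
mat_top [(array([277.9, 215.4]), 0.67)]
beaker_mid [(array([279.3, 208. ]), 0.77)]
pot0_mid [(array([254.7, 298.6]), 0.7)]
tube0_mid []
tube_rack [(array([385. , 272.7]), 0.74)]
rotor_lid [(array([324.8, 305.4]), 0.87)]
reagent [(array([208.9, 346.1]), 0.79)]
pot_bay []
top pos [ 0.4124 -0.1539  1.0493] look [ 0.1754  0.0262 -0.9841] 406.6695373387088
chest_top [(array([173.8, 195.5]), 0.92), (array([324.6, 141.4]), 0.4)]
catch [(array([203.3, 262.7]), 0.73)]
latch_knob [(array([198.1, 255. ]), 0.91)]
latch_tooth [(array([204.4, 263.4]), 0.56)]
mat_top [(array([340.2, 253.8]), 0.57)]
beaker_mid [(array([344.5, 250.4]), 0.61)]
pot0_mid [(array([420. , 210.1]), 0.48)]
tube0_mid [(array([343.4, 251.4]), 0.57), (array([338.3, 249.3]), 0.4)]
tube_rack [(array([327.3, 140.9]), 0.82), (array([206.2, 261. ]), 0.54)]
rotor_lid [(array([383.9, 162.1]), 0.92)]
reagent [(array([468.1, 214.7]), 0.89)]
pot_bay []
(400, 640, 3)
```

View pics/scene0.png

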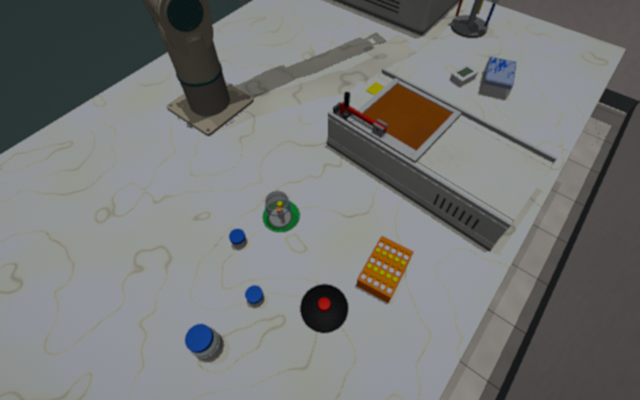

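View pics/top0.png

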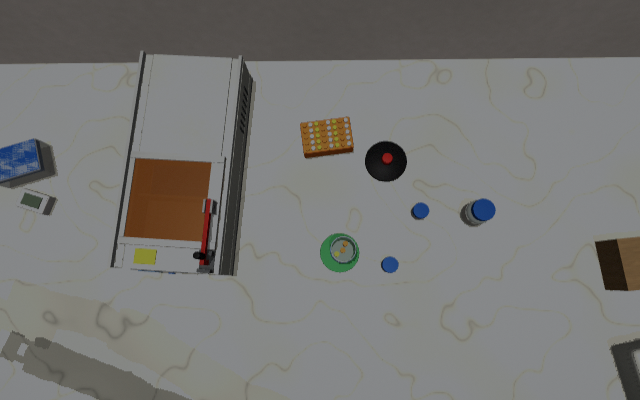

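```bash
python3 - <<'E'
from h import *
from scipy.optimize import least_squares
np.set_printoptions(precision=4,suppress=True)
obs=[]
ims={n:read_camera(n) for n in("top","scene")}
for n in ims:
    for q,p in [("chest_top",[0,0,.115]),("catch",[-.14,-.095,.115]),("latch_knob",[-.127,-.095,.18]),("latch_tooth",[-.14,-.095,.118])]:
        for r in landmark_of(n,q)[:1]: obs.append((n,r["xy"],p))
def w(v,p):
    c,s=np.cos(v[2]),np.sin(v[2]);return [v[0]+c*p[0]-s*p[1],v[1]+s*p[0]+c*p[1],p[2]]
f=lambda v:np.concatenate([proj(n,w(v,p))-xy for n,xy,p in obs])
r=least_squares(f,[.6,.2,0],loss="soft_l1");v=r.x;print("chest",v,r.fun)
# amber colour blob -> corners refine
for n in ims:
    hsv=cv2.cvtColor(ims[n],cv2.COLOR_RGB2HSV);m=cv2.inRange(hsv,(5,150,60),(20,255,200));k=cv2.connectedComponentsWithStats(m);i=1+np.argmax(k[2][1:,4]);c=cv2.findContours((k[1]==i).astype(np.uint8),0,2)[0][0]
    b=cv2.boxPoints(cv2.minAreaRect(c));W=np.array([onz(n,x,.125) for x in b]);print(n,"amber centre",W.mean(0),"edges",[(np.linalg.norm(W[j]-W[j-1]),np.degrees(np.arctan2(*(W[j]-W[j-1])[1::-1]))) for j in range(4)])
for q,z in[("mat_top",.004),("beaker_mid",.0465),("tube_rack",0),("rotor_lid",0),("reagent",0)]:
    L=[(n,landmark_of(n,q)) for n in ims];L=[(n,l[0]["xy"]) for n,l in L if l];print(q,[onz(n,x,z) for n,x in L])
for n in ims:
    for r in landmark_of(n,"pot0_mid")[:6]:print("pot",n,r["p"],onz(n,r["xy"],.02))
    for r in silhouettes(n,"pot0_mid")[:6]:print("potsil",n,r["p"],r["xy"],onz(n,r["xy"],.03))
im=cv2.resize(ims["top"][:,:,::-1],None,fx=3,fy=3,interpolation=cv2.INTER_CUBIC)
def L(p,q,col=(0,255,0)):cv2.line(im,*[tuple(int(a*3) for a in proj("top",w(v,x))) for x in(p,q)],col,1)
for s in(.13,-.13):L([-.165,s,.129],[.37,s,.129])
for x in(-.165,.37):L([x,-.13,.115],[x,.13,.115])
L([-.11,-.113,.125],[-.11,.113,.125]);L([.11,-.113,.125],[.11,.113,.125])
cv2.imwrite("pics/top1.png",im[120:860,250:1310][:, :][:600,:800])
cv2.imwrite("pics/bk.png",cv2.resize(np.vstack([ims["top"][225:285,310:410],ims["scene"][180:240,230:330]])[:,:,::-1],None,fx=5,fy=5,interpolation=cv2.INTER_CUBIC))
E
```

```text
chest [ 0.5876  0.2081 -0.101 ] [ 0.017  -0.8555  1.5679  2.2755  0.142   0.1769  1.2768 -0.9629  0.098
 -0.4691  0.9983 -2.4845  2.9678 -1.1546 -1.2633 -0.8934]
top amber centre [0.5855 0.2245 0.125 ] edges [(np.float64(0.1819435840763425), np.float64(83.60498111947874)), (np.float64(0.19408671410724793), np.float64(-1.6269076689343727)), (np.float64(0.18861720232795554), np.float64(-96.93373101326733)), (np.float64(0.19187535532938374), np.float64(176.4333127604798))]
scene amber centre [0.5814 0.2276 0.125 ] edges [(np.float64(0.20777488882962744), np.float64(176.4727046024696)), (np.float64(0.19918899955820885), np.float64(102.31147984255539)), (np.float64(0.2316729540284248), np.float64(-7.506397893247138)), (np.float64(0.17827060134573325), np.float64(-83.50478870857793))]
mat_top [array([ 0.475 , -0.1862,  0.004 ]), array([ 0.4561, -0.1838,  0.004 ])]
beaker_mid [array([ 0.4718, -0.1878,  0.0465]), array([ 0.4735, -0.1897,  0.0465])]
tube_rack [array([ 0.7695, -0.1523,  0.    ]), array([ 0.7692, -0.1421,  0.    ])]
rotor_lid [array([ 0.7104, -0.3037,  0.    ]), array([ 0.7134, -0.2965,  0.    ])]
reagent [array([ 0.5723, -0.5139,  0.    ]), array([ 0.5656, -0.5253,  0.    ])]
pot top 0.75 [ 0.5737 -0.3825  0.02  ]
potsil top 0.6 [421.6, 209.8] [ 0.5732 -0.3868  0.03  ]
potsil top 0.31 [327.6, 136.9] [ 0.7667 -0.15    0.03  ]
pot scene 0.9 [ 0.5747 -0.3803  0.02  ]
pot scene 0.37 [0.3817 0.2046 0.02  ]
potsil scene 0.8 [254.0, 295.9] [ 0.5753 -0.3852  0.03  ]
potsil scene 0.34 [237.4, 236.2] [ 0.4379 -0.3012  0.03  ]
potsil scene 0.3 [440.0, 154.6] [0.7089 0.2386 0.03  ]
```

View pics/top1.png

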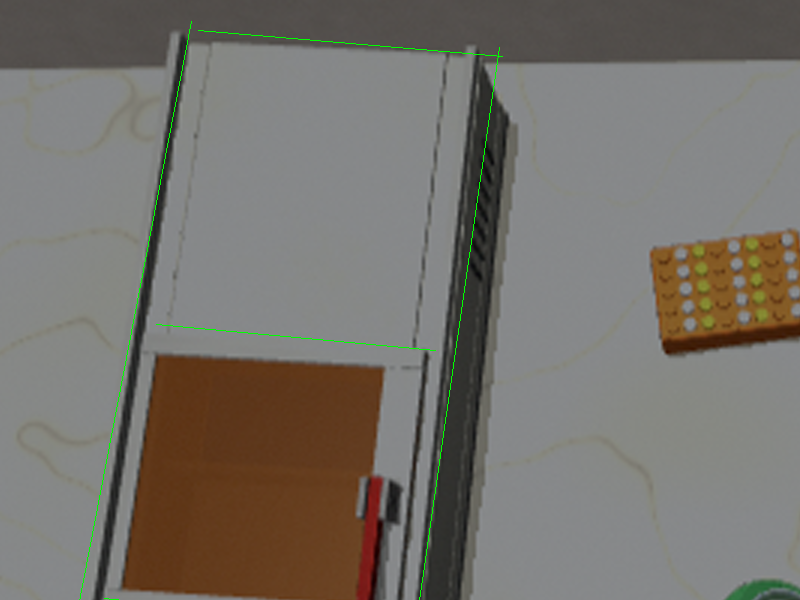

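View pics/bk.png

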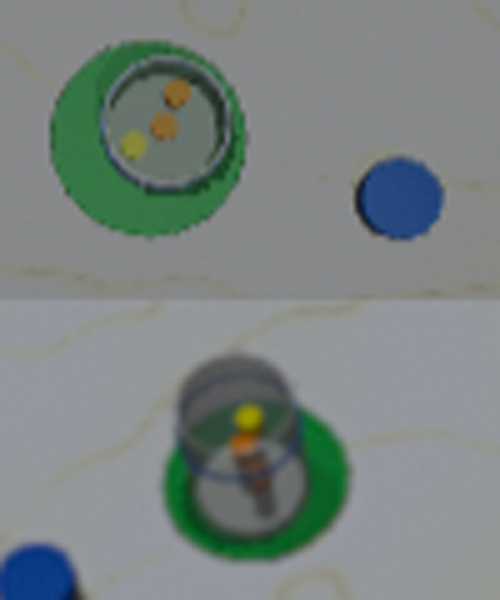

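```bash
python3 - <<'E'
import cv2
a=cv2.imread('pics/top0.png');b=cv2.resize(a[180:285,100:260],None,fx=5,fy=5,interpolation=cv2.INTER_CUBIC);b=cv2.convertScaleAbs(b,alpha=1.6);print(b.shape);cv2.imwrite('pics/near.png',b)
E
```

```text
(525, 800, 3)
```

View pics/near.png

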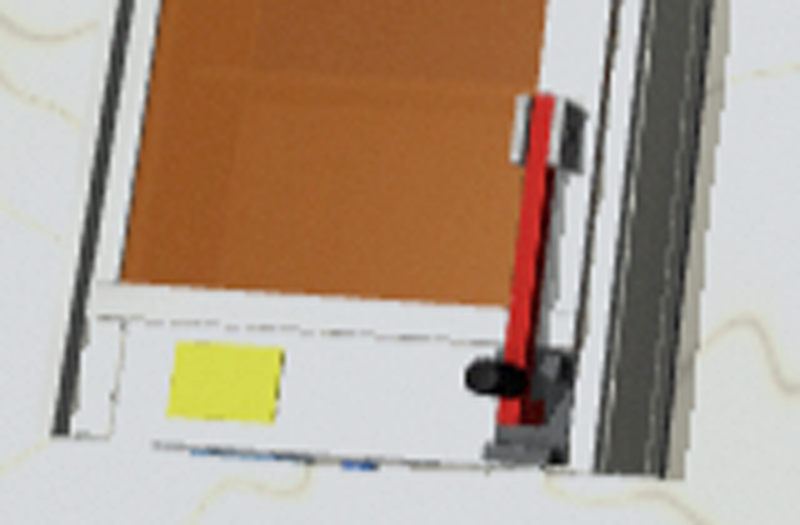

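```bash
python3 - <<'E'
from h import *
from scipy.optimize import least_squares
np.set_printoptions(precision=4,suppress=True)
def w(v,p):
    c,s=np.cos(v[2]),np.sin(v[2]);return [v[0]+c*p[0]-s*p[1],v[1]+s*p[0]+c*p[1],p[2]]
O=[((110.4,266.4),[-.165,'w',.129]),((219.4,274),[-.165,-.13,.129]),((243,56.7),[.37,-.13,.129]),((143.3,52.7),[.37,'w',.129]),((196,255.4),[-.127,-.095,.196])]
E=[((131,268.6),-.165,.115),((198,272.6),-.165,.115),((119.4,243.6),-.11,.121),((200,249),-.11,.121)]
def f(v):
    r=[]
    for xy,p in O:
        p=[v[3] if a=='w' else a for a in p];r+=list(proj("top",w(v,p))-xy)
    for xy,x,z in E:
        a=onz("top",xy,z)[:2]-v[:2];r.append((a@[np.cos(v[2]),np.sin(v[2])]-x)*400)
    return np.array(r)
r=least_squares(f,[.59,.21,-.09,.113]);print(r.x,r.fun)
for q in([0,0,.115],[-.127,-.095,.18]):print(proj("top",w(r.x,q)),proj("scene",w(r.x,q)),w(r.x,q))
# pots by blue caps & beaker/mat by colour in both
for n in("top","scene"):
    im=read_camera(n);hsv=cv2.cvtColor(im,cv2.COLOR_RGB2HSV)
    for nm,lo,hi,z in(("blue",(105,150,60),(120,255,255),.04),("green",(50,120,50),(80,255,255),.004)):
        k=cv2.connectedComponentsWithStats(cv2.inRange(hsv,lo,hi))
        for i in range(1,k[0]):
            if k[2][i,4]>60:print(n,nm,k[2][i],k[3][i],onz(n,k[3][i],z))
E
```

```text
[ 0.583   0.212  -0.0629  0.1199] [-0.1578  1.0811 -0.108   0.9024 -0.2211 -1.3673  0.1923 -2.0958  0.2828
  0.0797  0.1563  0.6549  0.0826 -0.0074]
[173.9735 200.2514] [402.2913 118.8061] [np.float64(0.5830444794928765), np.float64(0.2119826707719961), 0.115]
[198.6911 255.8198] [345.5632  97.2903] [np.float64(0.4503202787442717), np.float64(0.1251593643638429), 0.18]
top blue [  0 145  38  20 385] [ 18.2935 154.5481] [0.7194 0.6625 0.04  ]
top blue [473 199  22  22 373] [483.5764 209.3458] [ 0.5726 -0.5377  0.04  ]
top blue [413 203  16  15 185] [420.5081 210.2324] [ 0.5705 -0.3818  0.04  ]
top blue [382 257  16  16 190] [389.5    264.3842] [ 0.4367 -0.301   0.04  ]
top green [320 234  39  38 552] [335.2844 256.1667] [ 0.4579 -0.1693  0.004 ]
scene blue [230 229  15  15 174] [236.8218 236.0747] [ 0.4419 -0.3043  0.04  ]
scene blue [246 286  17  17 224] [253.7277 294.2232] [ 0.5759 -0.3842  0.04  ]
scene blue [186 325  27  27 569] [198.5817 337.8471] [ 0.5497 -0.5222  0.04  ]
scene green [263 203  36  29 319] [283.1034 219.5799] [ 0.484  -0.1866  0.004 ]
```

```bash
cat >> h.py <<'E'
C=np.array([.583,.212,-.063])
def W(x,y,z):
    c,s=np.cos(C[2]),np.sin(C[2]);return np.array([C[0]+c*x-s*y,C[1]+s*x+c*y,z])
def mv(*targets):
    """targets (xyz of TCP, tool-y angle deg or None); print shifts from current pose"""
    s=state();Rm=R.from_quat(s["ee_rot"]).as_matrix();a0=np.degrees(np.arctan2(Rm[1,1],Rm[0,1]))
    print("now",np.round(s["ee_pos"],4),"yang",round(a0,2),"grip",round(s["grip_width"],4),"F",np.round(s["wrist_force"],1),"t",round(s["clock"],2))
    for p,a in targets:
        d=Rm.T@(np.array(p)-s["ee_pos"]);t=0 if a is None else -np.radians((a-a0+90)%180-90)
        print("  ->",np.round(p,3),"shift",np.round(d,4),"turn",round(t,3),"rows>=",int(np.ceil(max(np.linalg.norm(d)/.0417,abs(np.degrees(t))/7.16))))
Y=90+np.degrees(C[2]);X=np.degrees(C[2])
E
python3 -c "
from h import *
k=W(-.127,-.095,.28)
mv((k,Y))"
```

```text
now [0.2209 0.6113 0.2305] yang 70.13 grip 0.094 F [ 1.2 -1.   0.5] t 2.6
  -> [0.45  0.125 0.28 ] shift [-0.381  -0.3792 -0.0495] turn -0.284 rows>= 13
```

Emit:
arm_command(
  motion=[
    [-0.19,-0.19,-0.05,0],
    [-0.19,-0.19,-0.05,0],
    [-0.19,-0.19,-0.05,0],
    [-0.19,-0.19,-0.05,0],
    [-0.19,-0.19,-0.05,0],
    [-0.19,-0.19,-0.05,0],
    [-0.19,-0.19,-0.05,0],
  ],
  grip=0.05,
)

```text
clock: 3.18
ee_pos: [0.3373, 0.3635, 0.2815]
ee_rot: [0.175, 0.985, -0.0, 0.001]
wrist_force: [-0.3, 0.8, -0.1]
grip_width: 0.0517
```

Emit:
arm_command(
  motion=[
    [-0.191,-0.189,0,-0.284],
    [-0.191,-0.189,0,-0.284],
    [-0.191,-0.189,0,-0.284],
    [-0.191,-0.189,0,-0.284],
    [-0.191,-0.189,0,-0.284],
    [-0.191,-0.189,0,-0.284],
    [-0.191,-0.189,0,-0.284],
    [-0.191,-0.189,0,-0.284],
    [-0.191,-0.189,0,-0.284],
  ],
)

```text
clock: 3.93
ee_pos: [0.4509, 0.1241, 0.2806]
ee_rot: [0.033, 0.999, 0.0, 0.0]
wrist_force: [-0.7, 0.1, -0.1]
grip_width: 0.0501
```

```bash
python3 - <<'E'
from h import *
k=W(-.127,-.095,.186)
mv((k,Y))
save("wrist","w1.png")
K,Rm,t=cam("wrist");print("campos",-Rm.T@t,"look",Rm[2])
for q,z in(("latch_knob",.18),("latch_tooth",.118),("catch",.115),("chest_top",.115)):
    print(q,[(r["xy"],r["p"],np.round(onz("wrist",r["xy"],z),4)) for r in landmark_of("wrist",q)[:2]])
print("pred knob",proj("wrist",W(-.127,-.095,.18)), proj("wrist",W(-.127,-.095,.196)))
E
```

```text
now [0.4509 0.1241 0.2806] yang 86.19 grip 0.0501 F [-0.7  0.1 -0.1] t 3.93
  -> [0.45  0.125 0.186] shift [0.0007 0.001  0.0946] turn -0.004 rows>= 3
campos [0.37657284 0.12922285 0.43434735] look [ 0.25517102 -0.01523407 -0.96677592]
latch_knob [([329.5, 213.3], 0.85, array([0.4569, 0.1309, 0.18  ]))]
latch_tooth [([322.9, 178.1], 0.71, array([0.4376, 0.1268, 0.118 ])), ([14.8, 184.0], 0.44, array([ 0.4243, -0.1962,  0.118 ]))]
catch [([324.6, 178.8], 0.61, array([0.439 , 0.1285, 0.115 ]))]
chest_top []
pred knob [322.05103453 206.47593647] [322.0104092  212.01455628]
```

View pics/w1.png

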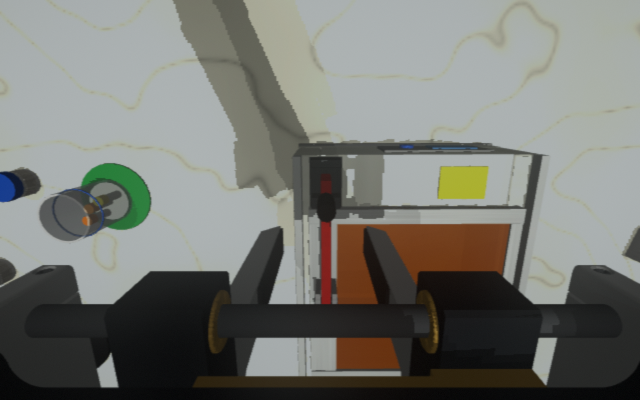

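```bash
python3 - <<'E'
from h import *
print(cam("wrist")[0])
for nm,xy,z,p in(("rc",(294,157),.129,(-.165,-.13)),("lc",(549,155),.129,(-.165,.13)),("bar",(326,290),.155,(-.04,-.095)),("bar0",(326,180),.155,(-.14,-.095)),("knobtop",(325,200),.196,(-.127,-.095))):
    a=onz("wrist",xy,z);print(nm,a,"pred",W(*p,z),proj("wrist",W(*p,z)))
print("mat",onz("wrist",(116,196),.004),onz("top",(339.7,252.8),.004))
for q,z in(("beaker_mid",.0465),("mat_top",.004)):print(q,[(r["xy"],np.round(onz("wrist",r["xy"],z),4)) for r in landmark_of("wrist",q)[:1]])
E
```

```text
[[307.69702339   0.         322.96724822]
 [  0.         307.69702339 198.51158684]
 [  0.           0.           1.        ]]
rc [0.41250952 0.0995227  0.129     ] pred [0.41014275 0.09264602 0.129     ] [286.86972463 155.02512699]
lc [0.42564156 0.3516326  0.129     ] pred [0.42651192 0.35213023 0.129     ] [549.39463598 155.84950324]
bar [0.54627017 0.12334556 0.155     ] pred [0.53709831 0.1197068  0.155     ] [321.88960406 282.12988871]
bar0 [0.43234186 0.12987539 0.155     ] pred [0.4372967  0.12600263 0.155     ] [322.14100053 185.4775718 ]
knobtop [0.44034916 0.12818803 0.196     ] pred [0.45027091 0.12518417 0.196     ] [322.0104092  212.01455628]
mat [ 0.4680411  -0.17402874  0.004     ] [ 0.46640606 -0.18055456  0.004     ]
beaker_mid [([88.9, 205.7], array([ 0.4698, -0.1827,  0.0465]))]
mat_top [([115.8, 195.8], array([ 0.4677, -0.1748,  0.004 ]))]
```

Emit:
arm_command(
  motion=[
    [0,0.004,0.035,0],
    [0,0.004,0.07,0],
    [0,0.004,0.093,0],
    [0,0.004,0.093,0],
  ],
)

```text
clock: 4.62
ee_pos: [0.4475, 0.1291, 0.1839]
ee_rot: [0.031, 1.0, -0.001, -0.004]
wrist_force: [-0.3, 0.2, -0.4]
grip_width: 0.0502
```

```bash
sed -i 's/^C=.*/C=np.array([.583,.2145,-.060])/' h.py; python3 - <<'E'
from h import *
mv((W(-.127,-.095,.186),Y))
save("wrist","w2.png",(220,130,440,330),3)
E
```

```text
now [0.4475 0.1291 0.1839] yang 86.49 grip 0.0502 F [-0.3  0.2 -0.4] t 4.62
  -> [0.451 0.127 0.186] shift [-0.0031 -0.0017 -0.0021] turn -0.001 rows>= 1
```

View pics/w2.png

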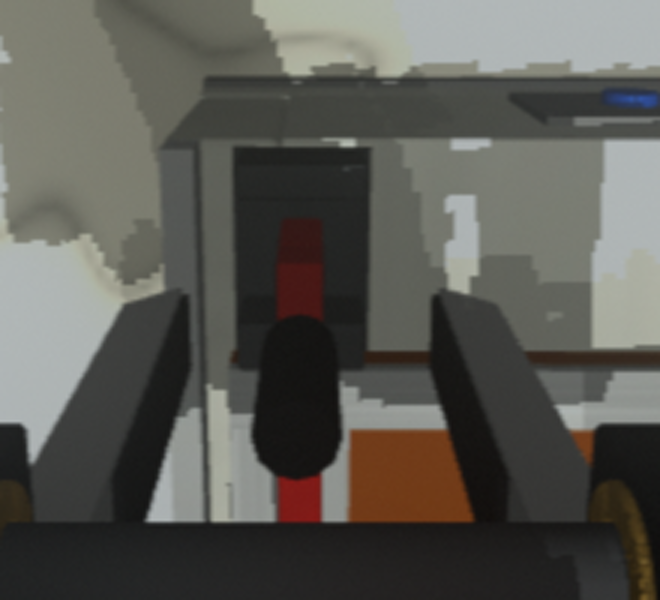

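Emit:
arm_command(
  motion=[
    [-0.002,-0.003,0,0],
    [-0.002,-0.003,0,0],
    [-0.002,-0.003,0,0],
    [-0.002,-0.003,0,0],
    [-0.002,-0.003,0,0],
    [-0.002,-0.003,0,0],
    [-0.002,-0.003,0,0],
    [-0.002,-0.003,0,0],
  ],
  grip=0.0,
)

```text
clock: 5.33
ee_pos: [0.4528, 0.1265, 0.1881]
ee_rot: [0.031, 1.0, 0.0, 0.0]
wrist_force: [-1.4, -0.7, 6.2]
grip_width: 0.0155
```

```bash
python3 - <<'E'
from h import *
mv()
E
```

```text
now [0.4528 0.1265 0.1881] yang 86.41 grip 0.0155 F [-1.4 -0.7  6.2] t 5.33
```

Emit:
arm_command(
  motion=[
    [-0.004,0,-0.011,0],
    [-0.009,0,-0.022,0],
    [-0.0145,0,-0.032,0],
    [-0.0145,0,-0.032,0],
    [-0.0145,0,-0.032,0],
  ],
)

```text
clock: 5.75
ee_pos: [0.4673, 0.1256, 0.2193]
ee_rot: [0.031, 1.0, 0.0, 0.001]
wrist_force: [0.4, 0.7, -1.0]
grip_width: 0.0152
```

```bash
python3 - <<'E'
from h import *
mv()
save("scene","s1.png",(300,60,460,180),5)
E
```

```text
now [0.4673 0.1256 0.2193] yang 86.4 grip 0.0152 F [ 0.4  0.7 -1. ] t 5.75
```

View pics/s1.png

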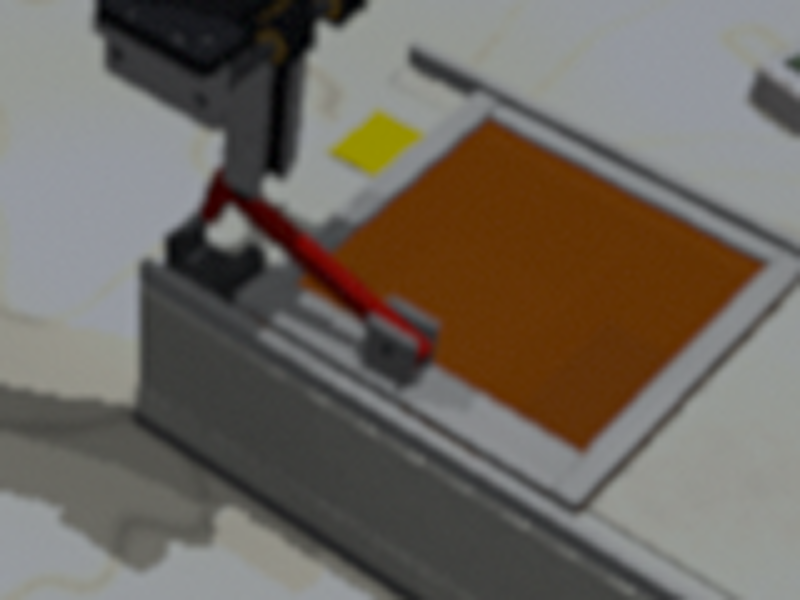

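Emit:
arm_command(
  motion=[
    [-0.03,0,0,0],
    [-0.06,0,0,0],
    [-0.09,0,0,0],
    [-0.12,0,0,0],
    [-0.15,0,0,0],
    [-0.18,0,0,0],
    [-0.21,0,0,0],
    [-0.235,0,0,0],
    [-0.235,0,0,0],
    [-0.235,0,0,0],
  ],
)

```text
clock: 6.63
ee_pos: [0.7025, 0.1107, 0.2179]
ee_rot: [0.032, 1.0, 0.0, 0.0]
wrist_force: [2.6, 0.5, -1.9]
grip_width: 0.0155
```

Emit:
arm_command(
  motion=[
    [0.0055,0,0.0095,0],
    [0.0105,0,0.02,0],
    [0.0145,0,0.031,0],
    [0.0145,0,0.031,0],
    [0.0145,0,0.031,0],
  ],
)

```text
clock: 7.05
ee_pos: [0.6859, 0.1118, 0.1884]
ee_rot: [0.031, 1.0, 0.0, -0.0]
wrist_force: [1.3, 0.5, 0.8]
grip_width: 0.0154
```

Emit:
arm_command(
  motion=[
    [0,0,0,0],
    [0,0,0,0],
    [0,0,0,0],
    [0,0,0,0],
    [0,0,-0.04,0],
    [0,0,-0.08,0],
    [0,0,-0.08,0],
  ],
  grip=0.05,
)

```text
clock: 7.63
ee_pos: [0.6912, 0.1118, 0.2768]
ee_rot: [0.032, 0.999, 0.001, 0.007]
wrist_force: [1.6, 0.3, 1.2]
grip_width: 0.05
```

```bash
python3 - <<'E'
from h import *
# next: hover over the two pots / beaker
mv((W(-.06,-.30,.27),Y))
a=read_camera("wrist");b=read_camera("top")
for n in("wrist","top"):
    for q,z in(("latch_knob",.18),("pot_bay",.035),("tube_bay",.037),("chest_top",.115)):print(n,q,[(r["p"],r["xy"],np.round(onz(n,r["xy"],z),4)) for r in landmark_of(n,q)[:1]])
im=np.vstack([cv2.resize(a,(480,300)),cv2.resize(b[40:290,90:490],(480,300))])
cv2.imwrite("pics/o1.png",im[:,:,::-1])
E
```

```text
now [0.6912 0.1118 0.2768] yang 86.39 grip 0.05 F [1.6 0.3 1.2] t 7.63
  -> [ 0.505 -0.081  0.27 ] shift [ 0.1736 -0.2046  0.0039] turn -0.003 rows>= 7
wrist latch_knob [(0.77, [324.4, 203.1], array([0.6811, 0.112 , 0.18  ]))]
wrist pot_bay [(0.7, [402.8, 39.3], array([0.5319, 0.2115, 0.035 ]))]
wrist tube_bay [(0.59, [398.4, 132.9], array([0.636 , 0.2058, 0.037 ]))]
wrist chest_top [(0.91, [422.4, 71.4], array([0.5767, 0.2095, 0.115 ]))]
top latch_knob [(0.69, [212.1, 147.9], array([0.6903, 0.1082, 0.18  ]))]
top pot_bay [(0.72, [183.4, 225.4], array([0.5329, 0.2149, 0.035 ]))]
top tube_bay [(0.61, [188.2, 183.8], array([0.6402, 0.2084, 0.037 ]))]
top chest_top [(0.69, [170.3, 197.9], array([0.5887, 0.2211, 0.115 ]))]
```

View pics/o1.png

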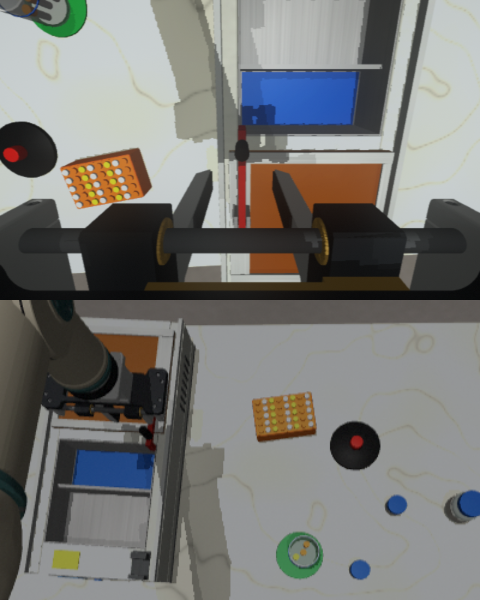

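```bash
sed -i 's/^C=.*/C=np.array([.582,.2125,-.060])/' h.py; python3 - <<'E'
from h import *
print(np.round(state()["qpos"],2))
mv(([.4,-.30,.25],Y))
E
```

```text
[-0.25  0.67  0.09  1.32 -0.06  1.15  1.35]
now [0.6866 0.1114 0.2674] yang 86.4 grip 0.0498 F [-0.2 -0.7 -1.2] t 8.13
  -> [ 0.4  -0.3   0.25] shift [ 0.2602 -0.4286  0.018 ] turn -0.003 rows>= 13
```

Emit:
arm_command(
  motion=[
    [0.11,-0.213,0,0],
    [0.11,-0.213,0,0],
    [0.11,-0.213,0,0],
    [0.11,-0.213,0,0],
    [0.11,-0.213,0,0],
    [0.11,-0.213,0,0],
    [0.11,-0.213,0,0],
  ],
  grip=0.07,
)

```text
clock: 8.72
ee_pos: [0.5597, -0.1025, 0.2687]
ee_rot: [0.037, 0.999, -0.002, -0.001]
wrist_force: [-0.6, -0.9, 0.3]
grip_width: 0.07
```

Emit:
arm_command(
  motion=[
    [0.11,-0.213,0,1.2],
    [0.11,-0.213,0,1.2],
    [0.11,-0.213,0,1.2],
    [0.11,-0.213,0,1.2],
    [0.11,-0.213,0,1.2],
    [0.11,-0.213,0,1.2],
    [0.11,-0.213,0,1.2],
    [0.11,-0.213,0,1.2],
    [0.11,-0.213,0,1.2],
    [0.11,-0.213,0,1.2],
  ],
)

```text
clock: 9.55
ee_pos: [0.4411, -0.2997, 0.2683]
ee_rot: [0.593, 0.805, 0.0, -0.0]
wrist_force: [0.0, -0.4, -0.1]
grip_width: 0.0699
```

Emit:
arm_command(
  motion=[
    [0,0,0.05,0.37],
    [0,0,0.05,0.37],
    [0,0,0.05,0.37],
    [0,0,0.05,0.37],
    [0,0,0.05,0.37],
  ],
)

```text
clock: 9.97
ee_pos: [0.4412, -0.2996, 0.2183]
ee_rot: [0.727, 0.686, -0.0, -0.0]
wrist_force: [0.5, 0.5, 0.3]
grip_width: 0.0702
```

```bash
cat >> h.py <<'E'
def pots(n):
    im=read_camera(n);k=cv2.connectedComponentsWithStats(cv2.inRange(cv2.cvtColor(im,cv2.COLOR_RGB2HSV),(105,150,60),(120,255,255)))
    for i in range(1,k[0]):
        if k[2][i,4]>60:
            b=k[2][i];print(n,"blue",b,np.round(onz(n,k[3][i],.04),4))
    return im
E
python3 - <<'E'
from h import *
mv(([.438,-.302,.031],X))
pots("wrist");pots("top");pots("scene")
print([(r["p"],r["xy"],np.round(onz("wrist",r["xy"],.02),4)) for r in landmark_of("wrist","pot0_mid")[:3]])
print([(r["p"],r["xy"],np.round(onz("wrist",r["xy"],.0465),4)) for r in landmark_of("wrist","beaker_mid")[:3]])
E
```

```text
now [ 0.4412 -0.2996  0.2183] yang -3.32 grip 0.0702 F [0.5 0.5 0.3] t 9.97
  -> [ 0.438 -0.302  0.031] shift [-0.0025 -0.003   0.1873] turn 0.002 rows>= 5
wrist blue [313 172  23  12 179] [ 0.4441 -0.2906  0.04  ]
wrist blue [422 234  34  30 782] [ 0.5722 -0.3826  0.04  ]
top blue [  0 145  38  20 375] [0.7192 0.6623 0.04  ]
top blue [ 151  165   67   32 1868] [0.6479 0.2184 0.04  ]
top blue [473 199  22  22 372] [ 0.5722 -0.5373  0.04  ]
scene blue [398 125  40  31 524] [0.6296 0.2425 0.04  ]
scene blue [230 229  15  15 172] [ 0.4423 -0.3047  0.04  ]
scene blue [246 286  17  17 222] [ 0.5757 -0.3842  0.04  ]
scene blue [186 325  27  27 577] [ 0.5501 -0.5221  0.04  ]
[(0.85, [435.0, 238.9], array([ 0.5748, -0.3796,  0.02  ]))]
[(0.93, [348.8, 72.1], array([ 0.474 , -0.1855,  0.0465])), (0.63, [419.8, 328.6], array([ 0.5501, -0.4863,  0.0465]))]
```

Emit:
arm_command(
  motion=[
    [-0.003,-0.001,0.04,0],
    [-0.003,-0.001,0.08,0],
    [-0.003,-0.001,0.12,0],
    [-0.003,-0.001,0.155,0],
    [-0.003,-0.001,0.185,0],
    [-0.003,-0.001,0.185,0],
    [-0.003,-0.001,0.185,0],
  ],
)

```text
clock: 10.8
ee_pos: [0.4387, -0.3026, 0.0329]
ee_rot: [0.729, 0.685, -0.0, -0.001]
wrist_force: [-0.3, -0.9, 0.3]
grip_width: 0.0705
```

Emit:
arm_command(
  motion=[
    [0,0,0,0],
    [0,0,0,0],
    [0,0,0,0],
    [0,0,0,0],
    [0,0,0,0],
    [0,0,0,0],
    [0,0,0,0],
  ],
  grip=0.0,
)

```text
clock: 11.38
ee_pos: [0.4401, -0.303, 0.0345]
ee_rot: [0.729, 0.685, 0.0, 0.001]
wrist_force: [-1.0, 0.3, 8.1]
grip_width: 0.0394
```

Emit:
arm_command(
  motion=[
    [0,0,-0.04,0],
    [0,0,-0.08,0],
    [0,0,-0.12,0],
    [0,0,-0.16,0],
    [0,0,-0.2,0],
    [0,0,-0.2,0],
  ],
)

```text
clock: 11.88
ee_pos: [0.4425, -0.3059, 0.2407]
ee_rot: [0.729, 0.685, 0.002, 0.006]
wrist_force: [0.4, -1.0, -0.6]
grip_width: 0.0394
```

```bash
python3 - <<'E'
from h import *
mv((W(-.048,-.04,.235),X),(W(-.048,-.04,.068),X))
E
```

```text
now [ 0.4425 -0.3059  0.2407] yang -3.57 grip 0.0394 F [ 0.4 -1.  -0.6] t 11.88
  -> [0.532 0.175 0.235] shift [0.4859 0.0589 0.0033] turn -0.002 rows>= 12
  -> [0.532 0.175 0.068] shift [0.487  0.057  0.1703] turn -0.002 rows>= 13
```

Emit:
arm_command(
  motion=[
    [0.25,0.03,0,0],
    [0.25,0.03,0,0],
    [0.25,0.03,0,0],
    [0.25,0.03,0,0],
    [0.25,0.03,0,0],
    [0.25,0.03,0,0],
    [0.25,0.03,0,0],
  ],
)

```text
clock: 12.47
ee_pos: [0.4858, -0.0452, 0.2324]
ee_rot: [0.724, 0.69, 0.001, -0.002]
wrist_force: [-0.2, 0.6, -0.5]
grip_width: 0.0396
```

Emit:
arm_command(
  motion=[
    [0.236,0.029,0,0],
    [0.236,0.029,0,0],
    [0.236,0.029,0,0],
    [0.236,0.029,0,0],
    [0.236,0.029,0,0],
    [0.236,0.029,0,0],
    [0.236,0.029,0,0],
    [0.236,0.029,0,0],
  ],
)

```text
clock: 13.13
ee_pos: [0.528, 0.1804, 0.2326]
ee_rot: [0.727, 0.686, -0.001, -0.0]
wrist_force: [-0.1, -0.6, -1.6]
grip_width: 0.0398
```

```bash
python3 - <<'E'
from h import *
mv((W(-.048,-.04,.069),X))
save("wrist","w3.png")
for q,z in(("pot_bay",.035),("tube_bay",.037),("chest_top",.115)):print(q,[(r["p"],r["xy"],np.round(onz("wrist",r["xy"],z),4)) for r in landmark_of("wrist",q)[:1]])
E
```

```text
now [0.528  0.1804 0.2326] yang -3.31 grip 0.0398 F [-0.1 -0.6 -1.6] t 13.13
  -> [0.532 0.175 0.069] shift [-0.0046  0.0042  0.1636] turn 0.002 rows>= 4
pot_bay [(0.95, [330.9, 154.0], array([0.5395, 0.2086, 0.035 ]))]
tube_bay [(0.67, [424.4, 151.1], array([0.6453, 0.2049, 0.037 ]))]
chest_top [(0.91, [386.3, 162.4], array([0.5871, 0.207 , 0.115 ]))]
```

View pics/w3.png

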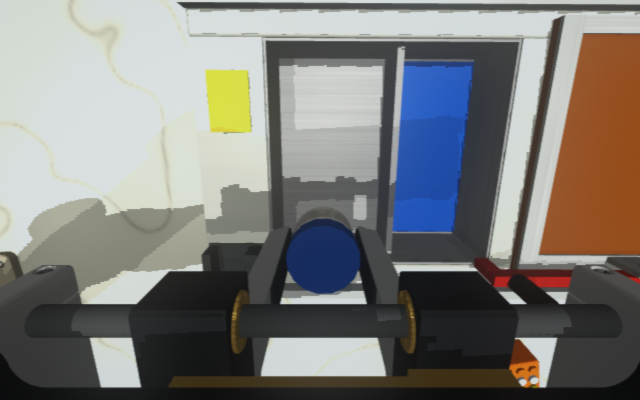

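Emit:
arm_command(
  motion=[
    [-0.004,0.004,0.04,0],
    [-0.004,0.004,0.08,0],
    [-0.004,0.004,0.115,0],
    [-0.004,0.004,0.145,0],
    [-0.004,0.004,0.162,0],
    [-0.004,0.004,0.162,0],
    [-0.004,0.004,0.162,0],
  ],
)

```text
clock: 13.92
ee_pos: [0.5321, 0.1726, 0.0711]
ee_rot: [0.73, 0.684, -0.001, -0.0]
wrist_force: [0.2, 0.4, 0.0]
grip_width: 0.0399
```

```bash
python3 - <<'E'
from h import *
mv()
E
```

```text
now [0.5321 0.1726 0.0711] yang -3.7 grip 0.0399 F [0.2 0.4 0. ] t 13.92
```

Emit:
arm_command(
  motion=[
    [0,0,0.002,0],
    [0,0,0.002,0],
  ],
)

```text
clock: 14.08
ee_pos: [0.533, 0.1739, 0.0704]
ee_rot: [0.729, 0.684, 0.001, 0.0]
wrist_force: [-0.9, -0.2, -0.1]
grip_width: 0.0396
```

Emit:
arm_command(
  motion=[
    [0,0,0,0],
    [0,0,0,0],
    [0,0,0,0],
    [0,0,-0.03,0],
    [0,0,-0.07,0],
    [0,0,-0.11,0],
    [0,0,-0.15,0],
    [0,0,-0.17,0],
  ],
  grip=0.056,
)

```text
clock: 14.75
ee_pos: [0.5342, 0.1744, 0.2444]
ee_rot: [0.729, 0.685, 0.003, 0.001]
wrist_force: [0.4, 0.2, 0.2]
grip_width: 0.056
```

Emit:
arm_command(
  motion=[
    [-0.277,0.037,0,0],
    [-0.277,0.037,0,0],
    [-0.277,0.037,0,0],
    [-0.277,0.037,0,0],
    [-0.277,0.037,0,0],
    [-0.277,0.037,0,0],
    [-0.277,0.037,0,0],
    [-0.277,0.037,0,0],
  ],
  grip=0.07,
)

```text
clock: 15.42
ee_pos: [0.5514, -0.1132, 0.2406]
ee_rot: [0.732, 0.681, -0.001, 0.003]
wrist_force: [-0.2, 0.4, 0.4]
grip_width: 0.07
```

Emit:
arm_command(
  motion=[
    [-0.246,0.037,0,0],
    [-0.246,0.037,0,0],
    [-0.246,0.037,0,0],
    [-0.246,0.037,0,0],
    [-0.246,0.037,0,0],
    [-0.246,0.037,0,0],
    [-0.246,0.037,0,0],
    [-0.246,0.037,0,0],
  ],
)

```text
clock: 16.08
ee_pos: [0.5725, -0.3549, 0.2392]
ee_rot: [0.73, 0.683, -0.001, 0.0]
wrist_force: [-0.2, 1.6, -0.7]
grip_width: 0.0697
```

```bash
python3 - <<'E'
from h import *
mv(([.573,-.383,.033],X))
pots("wrist");pots("top");pots("scene")
E
```

```text
now [ 0.5725 -0.3549  0.2392] yang -3.81 grip 0.0697 F [-0.2  1.6 -0.7] t 16.08
  -> [ 0.573 -0.383  0.033] shift [-0.0277  0.0025  0.2062] turn -0.007 rows>= 5
wrist blue [310 197  28  22 278] [ 0.5693 -0.3827  0.04  ]
wrist blue [308 338  39  12 346] [ 0.5655 -0.5736  0.04  ]
top blue [  0 145  38  20 371] [0.7191 0.6622 0.04  ]
top blue [ 151  165   67   32 1864] [0.648  0.2184 0.04  ]
top blue [479 204  16  17 142] [ 0.5632 -0.5479  0.04  ]
top blue [187 217  16  16 195] [0.5356 0.1852 0.04  ]
scene blue [372 125  13  12 111] [0.5202 0.2017 0.04  ]
scene blue [398 125  40  31 519] [0.6297 0.2427 0.04  ]
scene blue [246 286  17  17 222] [ 0.5758 -0.3842  0.04  ]
scene blue [186 325  27  27 579] [ 0.5501 -0.5221  0.04  ]
```

Emit:
arm_command(
  motion=[
    [-0.028,0.001,0.03,0],
    [-0.028,0.001,0.07,0],
    [-0.028,0.001,0.11,0],
    [-0.028,0.001,0.15,0],
    [-0.028,0.001,0.185,0],
    [-0.028,0.001,0.205,0],
    [-0.028,0.001,0.205,0],
    [-0.028,0.001,0.205,0],
  ],
)

```text
clock: 16.9
ee_pos: [0.5734, -0.378, 0.034]
ee_rot: [0.728, 0.686, 0.0, -0.001]
wrist_force: [0.2, -0.6, 0.2]
grip_width: 0.0703
```

Emit:
arm_command(
  motion=[
    [0,0,0,0],
    [0,0,0,0],
    [0,0,0,0],
    [0,0,0,0],
    [0,0,0,0],
    [0,0,0,0],
    [0,0,0,0],
  ],
  grip=0.0,
)

```text
clock: 17.48
ee_pos: [0.5734, -0.3805, 0.0355]
ee_rot: [0.729, 0.685, 0.0, 0.001]
wrist_force: [-0.6, 1.8, 6.4]
grip_width: 0.0395
```

Emit:
arm_command(
  motion=[
    [0,0,-0.04,0],
    [0,0,-0.08,0],
    [0,0,-0.12,0],
    [0,0,-0.16,0],
    [0,0,-0.2,0],
    [0,0,-0.205,0],
    [0,0,-0.205,0],
  ],
)

```text
clock: 18.07
ee_pos: [0.5741, -0.3815, 0.2429]
ee_rot: [0.729, 0.685, 0.001, 0.003]
wrist_force: [0.0, 0.8, -1.9]
grip_width: 0.0393
```

```bash
python3 - <<'E'
from h import *
mv((W(-.05,.035,.235),X))
E
```

```text
now [ 0.5741 -0.3815  0.2429] yang -3.56 grip 0.0393 F [ 0.   0.8 -1.9] t 18.07
  -> [0.534 0.25  0.235] shift [ 0.6283 -0.0791  0.0055] turn -0.002 rows>= 16
```

Emit:
arm_command(
  motion=[
    [0.314,-0.04,0,0],
    [0.314,-0.04,0,0],
    [0.314,-0.04,0,0],
    [0.314,-0.04,0,0],
    [0.314,-0.04,0,0],
    [0.314,-0.04,0,0],
    [0.314,-0.04,0,0],
    [0.314,-0.04,0,0],
    [0.314,-0.04,0,0],
  ],
)

```text
clock: 18.82
ee_pos: [0.5509, -0.0558, 0.2367]
ee_rot: [0.725, 0.688, -0.0, -0.004]
wrist_force: [0.1, 1.1, -0.7]
grip_width: 0.0396
```

Emit:
arm_command(
  motion=[
    [0.314,-0.04,0,0],
    [0.314,-0.04,0,0],
    [0.314,-0.04,0,0],
    [0.314,-0.04,0,0],
    [0.314,-0.04,0,0],
    [0.314,-0.04,0,0],
    [0.314,-0.04,0,0],
    [0.314,-0.04,0,0],
    [0.314,-0.04,0,0],
    [0.314,-0.04,0,0],
  ],
)

```text
clock: 19.65
ee_pos: [0.5308, 0.2523, 0.2373]
ee_rot: [0.728, 0.686, -0.002, -0.0]
wrist_force: [0.3, -1.0, -0.3]
grip_width: 0.0396
```

```bash
python3 - <<'E'
from h import *
mv((W(-.05,.035,.0695),X))
E
```

```text
now [0.5308 0.2523 0.2373] yang -3.38 grip 0.0396 F [ 0.3 -1.  -0.3] t 19.65
  -> [0.534 0.25  0.07 ] shift [-0.0013  0.0039  0.1678] turn 0.001 rows>= 5
```

Emit:
arm_command(
  motion=[
    [-0.001,0.003,0.04,0],
    [-0.001,0.003,0.08,0],
    [-0.001,0.003,0.12,0],
    [-0.001,0.003,0.15,0],
    [-0.001,0.003,0.167,0],
    [-0.001,0.003,0.167,0],
    [-0.001,0.003,0.168,0],
  ],
)

```text
clock: 20.23
ee_pos: [0.5347, 0.247, 0.07]
ee_rot: [0.73, 0.684, -0.002, 0.0]
wrist_force: [0.6, -0.6, -1.0]
grip_width: 0.0396
```

Emit:
arm_command(
  motion=[
    [0,0,0,0],
    [0,0,0,0],
    [0,0,0,0],
    [0,0,-0.03,0],
    [0,0,-0.07,0],
    [0,0,-0.11,0],
    [0,0,-0.15,0],
    [0,0,-0.17,0],
  ],
  grip=0.056,
)

```text
clock: 20.9
ee_pos: [0.5371, 0.2505, 0.247]
ee_rot: [0.729, 0.685, 0.004, 0.001]
wrist_force: [1.0, 0.7, -0.4]
grip_width: 0.0561
```

Emit:
arm_command(
  motion=[
    [-0.2,-0.018,0,0],
    [-0.2,-0.018,0,0],
    [-0.2,-0.018,0,0],
    [-0.2,-0.018,0,0],
    [-0.2,-0.018,0,0],
    [-0.2,-0.018,0,0],
  ],
  grip=0.094,
)

```text
clock: 21.4
ee_pos: [0.5034, 0.0435, 0.243]
ee_rot: [0.732, 0.681, -0.0, 0.002]
wrist_force: [0.0, 0.4, 0.7]
grip_width: 0.0923
```

Emit:
arm_command(
  motion=[
    [-0.2,-0.018,0,0],
    [-0.2,-0.018,0,0],
    [-0.2,-0.018,0,0],
    [-0.2,-0.018,0,0],
    [-0.2,-0.018,0,0],
    [-0.2,-0.018,0,0],
    [-0.2,-0.018,0,0],
  ],
)

```text
clock: 21.98
ee_pos: [0.4739, -0.1487, 0.2422]
ee_rot: [0.73, 0.683, 0.0, 0.001]
wrist_force: [0.6, 1.9, -0.1]
grip_width: 0.0939
```

```bash
python3 - <<'E'
from h import *
mv(([.472,-.187,.055],X))
pots("wrist");pots("top")
im=read_camera("wrist")
for n in("wrist","top","scene"):
  for q,z in(("mat_top",.004),("beaker_mid",.0465)):print(n,q,[(round(r["p"],2),np.round(r["xy"],1),np.round(onz(n,r["xy"],z),4)) for r in landmark_of(n,q)[:1]])
a=read_camera("wrist");b=read_camera("top")
im=np.vstack([cv2.resize(a,(480,300)),cv2.resize(b[140:290,90:390],(480,240))])
cv2.imwrite("pics/o2.png",im[:,:,::-1])
E
```

```text
now [ 0.4739 -0.1487  0.2422] yang -3.84 grip 0.0939 F [ 0.6  1.9 -0.1] t 21.98
  -> [ 0.472 -0.187  0.055] shift [-0.0383  0.0004  0.1872] turn -0.007 rows>= 5
top blue [  0 145  38  20 375] [0.7193 0.6626 0.04  ]
top blue [ 151  165   67   32 1868] [0.6479 0.2184 0.04  ]
top blue [473 199  22  22 374] [ 0.5722 -0.5373  0.04  ]
top blue [158 216  16  16 196] [0.5372 0.2582 0.04  ]
top blue [187 217  16  16 196] [0.5357 0.1852 0.04  ]
wrist mat_top []
wrist beaker_mid [(0.63, array([326.1, 214.1]), array([ 0.4765, -0.1829,  0.0465]))]
top mat_top [(0.48, array([339. , 253.7]), array([ 0.4641, -0.1788,  0.004 ]))]
top beaker_mid [(0.47, array([343. , 249.1]), array([ 0.4732, -0.1876,  0.0465]))]
scene mat_top [(0.78, array([277.6, 216.1]), array([ 0.4654, -0.1875,  0.004 ]))]
scene beaker_mid [(0.89, array([279.6, 208.1]), array([ 0.4743, -0.1827,  0.0465]))]
```

View pics/o2.png

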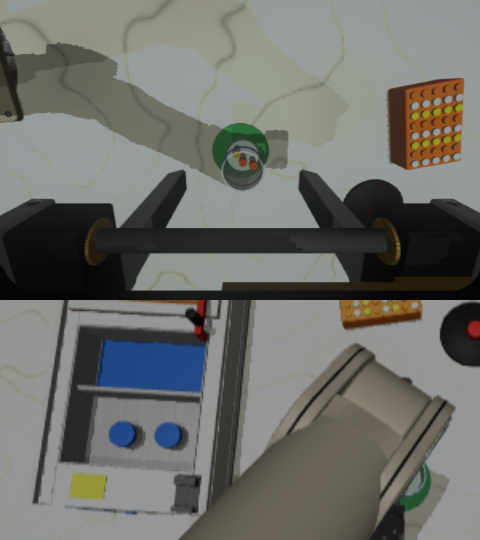

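```bash
python3 - <<'E'
from h import *
im=read_camera("wrist");hsv=cv2.cvtColor(im,cv2.COLOR_RGB2HSV);m=cv2.inRange(hsv,(45,80,20),(85,255,255));m[:140]=0
c=max(cv2.findContours(m,0,2)[0],key=cv2.contourArea);h=cv2.convexHull(c);e=cv2.minEnclosingCircle(h);print(cv2.boundingRect(c),e)
P=np.array([onz("wrist",p[0],.004)[:2] for p in h]);
# circle fit to upper-half hull points
U=np.array([onz("wrist",p[0],.004)[:2] for p in h if p[0][1]<205]);A=np.c_[2*U,np.ones(len(U))];s=np.linalg.lstsq(A,(U**2).sum(1),rcond=None)[0];print("mat fit",s[:2],np.sqrt(s[2]+s[:2]@s[:2]),len(U))
print("rim",onz("wrist",(322.7,225),.089),"mid?",onz("wrist",(326,214),.0465))
r=silhouettes("wrist","beaker_mid")
for x in r[:2]:
    ys,xs=np.where(x["mask"]);print(x["p"],xs.min(),xs.max(),ys.min(),ys.max(),x["xy"])
mv()
E
```

```text
(284, 164, 74, 61) ((320.410888671875, 199.99505615234375), 37.07869338989258)
mat fit [ 0.46911284 -0.17892446] 0.04848450165320904 18
rim [ 0.47215913 -0.18290216  0.089     ] mid? [ 0.47591238 -0.18456631  0.0465    ]
0.78 294 352 184 255 [324.5, 222.5]
now [ 0.4743 -0.1464  0.2414] yang -3.54 grip 0.094 F [-0.4 -0.5 -0.2] t 22.63
```

Emit:
arm_command(
  motion=[
    [-0.038,0.001,0.03,0],
    [-0.038,0.001,0.065,0],
    [-0.038,0.001,0.1,0],
    [-0.038,0.001,0.135,0],
    [-0.038,0.001,0.165,0],
    [-0.038,0.001,0.186,0],
    [-0.038,0.001,0.186,0],
    [-0.038,0.001,0.186,0],
  ],
)

```text
clock: 23.3
ee_pos: [0.4723, -0.1847, 0.0549]
ee_rot: [0.729, 0.685, -0.001, -0.001]
wrist_force: [-0.2, 0.4, 0.7]
grip_width: 0.0939
```

Emit:
arm_command(
  motion=[
    [0,0,0,0],
    [0,0,0,0],
    [0,0,0,0],
    [0,0,0,0],
    [0,0,0,0],
    [0,0,0,0],
    [0,0,0,0],
  ],
  grip=0.0,
)

```text
clock: 23.88
ee_pos: [0.4733, -0.1846, 0.0562]
ee_rot: [0.729, 0.685, 0.0, 0.0]
wrist_force: [-0.7, 1.4, 6.5]
grip_width: 0.0627
```

Emit:
arm_command(
  motion=[
    [0,0,-0.03,0],
    [0,0,-0.06,0],
    [0,0,-0.1,0],
    [0,0,-0.14,0],
    [0,0,-0.18,0],
    [0,0,-0.215,0],
    [0,0,-0.215,0],
  ],
)

```text
clock: 24.47
ee_pos: [0.476, -0.1866, 0.2767]
ee_rot: [0.729, 0.685, 0.003, 0.005]
wrist_force: [0.2, -0.7, -1.9]
grip_width: 0.0629
```

```bash
python3 - <<'E'
from h import *
mv((W(.057,.19,.27),X));print(np.round(state()["qpos"],2))
E
```

```text
now [ 0.476  -0.1866  0.2767] yang -3.57 grip 0.0629 F [ 0.2 -0.7 -1.9] t 24.47
  -> [0.65  0.399 0.27 ] shift [0.5951 0.1374 0.0067] turn -0.002 rows>= 15
[-0.12  0.43  0.63  1.86 -0.31  0.94  0.59]
```

Emit:
arm_command(
  motion=[
    [0.035,0.008,0,0],
    [0.07,0.016,0,0],
    [0.105,0.024,0,0],
    [0.14,0.032,0,0],
    [0.175,0.04,0,0],
    [0.21,0.048,0,0],
    [0.245,0.056,0,0],
    [0.28,0.064,0,0],
    [0.3,0.069,0,0],
    [0.3,0.069,0,0],
  ],
)

```text
clock: 25.3
ee_pos: [0.5605, 0.1175, 0.2686]
ee_rot: [0.726, 0.688, 0.0, -0.002]
wrist_force: [0.1, 0.1, -2.1]
grip_width: 0.0625
```

Emit:
arm_command(
  motion=[
    [0.035,0.008,0,0],
    [0.07,0.016,0,0],
    [0.105,0.024,0,0],
    [0.14,0.032,0,0],
    [0.175,0.04,0,0],
    [0.21,0.048,0,0],
    [0.245,0.056,0,0],
    [0.28,0.064,0,0],
    [0.295,0.069,0,0],
    [0.295,0.069,0,0],
  ],
)

```text
clock: 26.13
ee_pos: [0.6466, 0.4053, 0.2674]
ee_rot: [0.727, 0.687, -0.0, -0.001]
wrist_force: [-1.2, -0.0, -2.2]
grip_width: 0.0628
```

```bash
cat >> h.py <<'E'
def ch():
    s=state();p=s["ee_pos"]-np.array([C[0],C[1],0]);c,q=np.cos(C[2]),np.sin(C[2]);print("chest-frame TCP",np.round([c*p[0]+q*p[1],-q*p[0]+c*p[1],s["ee_pos"][2]],4))
E
python3 - <<'E'
from h import *
mv();ch()
save("scene","s2.png",(300,40,540,220),3)
save("wrist","w4.png")
a=cv2.imread("pics/s2.png");b=cv2.resize(cv2.imread("pics/w4.png")[0:300],(720,0) if 0 else (500,234));o=np.zeros((600,720,3),np.uint8);o[:366,:488]=cv2.resize(a,(488,366));o[366:,:500]=b;cv2.imwrite("pics/o3.png",o)
# rail location from wrist: landmarks
for q,z in(("tube_bay",.037),("chest_top",.115),("pot_bay",.035)):print(q,[(r["p"],r["xy"],np.round(onz("wrist",r["xy"],z),4)) for r in landmark_of("wrist",q)[:1]], W(*{"tube_bay":(.06,0),"chest_top":(0,0),"pot_bay":(-.048,0)}[q],z))
E
```

```text
now [0.6466 0.4053 0.2674] yang -3.24 grip 0.0628 F [-1.2 -0.  -2.2] t 26.13
chest-frame TCP [0.0529 0.1963 0.2674]
tube_bay [] [0.64189203 0.20890216 0.037     ]
chest_top [(0.8, [284.1, 348.9], array([0.5891, 0.2067, 0.115 ]))] [0.582  0.2125 0.115 ]
pot_bay [] [0.53408637 0.21537827 0.035     ]
```

View pics/o3.png

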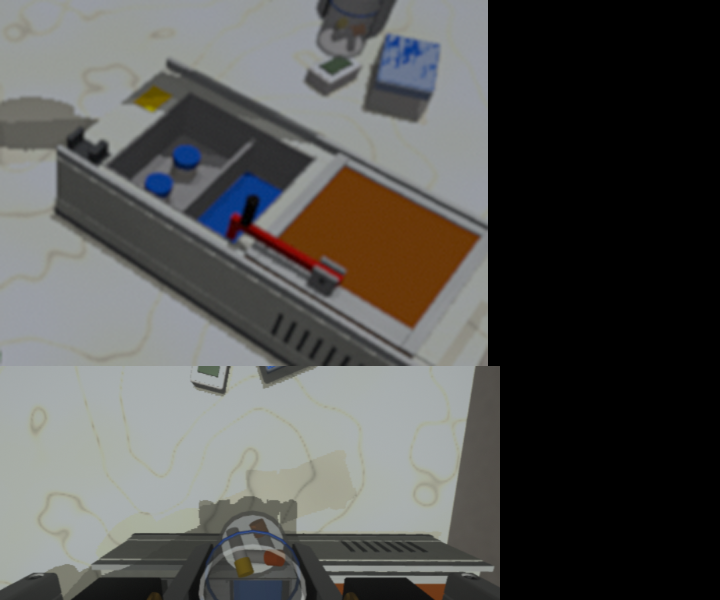

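Emit:
arm_command(
  motion=[
    [-0.013,0.003,0.03,0],
    [-0.026,0.003,0.06,0],
    [-0.026,0.003,0.092,0],
    [-0.026,0.003,0.092,0],
    [-0.026,0.003,0.092,0],
  ],
)

```text
clock: 26.8
ee_pos: [0.6479, 0.3735, 0.1776]
ee_rot: [0.729, 0.684, -0.002, -0.001]
wrist_force: [0.0, 0.0, -1.1]
grip_width: 0.063
```

```bash
python3 - <<'E'
from h import *
mv();ch()
E
```

```text
now [0.6479 0.3735 0.1776] yang -3.64 grip 0.063 F [ 0.   0.  -1.1] t 26.8
chest-frame TCP [0.0561 0.1646 0.1776]
```

Emit:
arm_command(
  motion=[
    [-0.004,0,0,0],
    [-0.01,0,-0.004,0],
    [-0.015,0,-0.007,0],
    [-0.022,0,-0.009,0],
    [-0.028,0,-0.01,0],
    [-0.035,0,-0.01,0],
    [-0.041,0,-0.01,0],
    [-0.048,0,-0.009,0],
    [-0.054,0,-0.007,0],
    [-0.054,0,-0.007,0],
  ],
)

```text
clock: 27.63
ee_pos: [0.6455, 0.3182, 0.185]
ee_rot: [0.729, 0.684, -0.001, 0.0]
wrist_force: [0.1, -0.3, -1.1]
grip_width: 0.0626
```

```bash
python3 - <<'E'
from h import *
mv();ch()
a=read_camera("scene");b=read_camera("wrist")
o=np.zeros((600,640,3),np.uint8);o[:300,:]=cv2.resize(a[30:150,330:586],(640,300));o[300:]=cv2.resize(b[130:400,100:580],(533,300))[:, :640].copy() if 0 else cv2.copyMakeBorder(cv2.resize(b[130:400,100:580],(533,300)),0,0,0,107,0)
cv2.imwrite("pics/o4.png",o[:,:,::-1])
E
```

```text
now [0.6455 0.3182 0.185 ] yang -3.68 grip 0.0626 F [ 0.1 -0.3 -1.1] t 27.63
chest-frame TCP [0.057  0.1093 0.185 ]
```

View pics/o4.png

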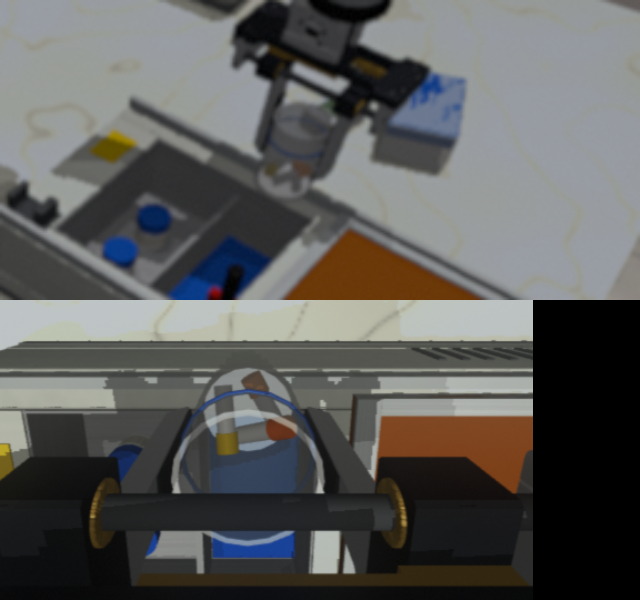

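```bash
cat >> h.py <<'E'
def bk(n,th,s0=.0462):
    """project mouth & base centre for beaker tilt th deg (mouth toward chest -y)"""
    s=state();p=s["ee_pos"]-[0,0,.006];u=np.array([-np.sin(C[2]),np.cos(C[2]),0]);t=np.radians(th)
    d=np.sin(t)*u-np.cos(t)*np.array([0,0,1]);return np.round(proj(n,p-d*(.085-s0)),0),np.round(proj(n,p+d*s0),0)
E
python3 - <<'E'
from h import *
for n in("wrist","scene"):
    for th in(0,15,30,45,60):print(n,th,*bk(n,th))
E
```

```text
wrist 0 [322. 289.] [322. 224.]
wrist 15 [322. 307.] [322. 209.]
wrist 30 [322. 320.] [322. 195.]
wrist 45 [322. 326.] [322. 183.]
wrist 60 [322. 326.] [322. 174.]
scene 0 [452.  76.] [443. 102.]
scene 15 [450.  78.] [446.  99.]
scene 30 [448.  81.] [448.  96.]
scene 45 [445.  85.] [451.  92.]
scene 60 [443.  89.] [453.  88.]
```

Emit:
arm_command(
  motion=[
    [0.02,0,-0.015,0],
    [0.062,0,-0.015,0],
    [0.062,0,-0.015,0],
    [0.062,0,0.016,0],
    [0.062,0,0.016,0],
    [0.062,0,0.016,0],
    [0.062,0,0.016,0],
  ],
)

```text
clock: 28.32
ee_pos: [0.6495, 0.3824, 0.1698]
ee_rot: [0.729, 0.685, -0.0, 0.0]
wrist_force: [0.0, -0.0, -1.6]
grip_width: 0.0628
```

```bash
python3 - <<'E'
from h import *
mv();ch()
E
```

```text
now [0.6495 0.3824 0.1698] yang -3.56 grip 0.0628 F [ 0.  -0.  -1.6] t 28.32
chest-frame TCP [0.0572 0.1736 0.1698]
```

Emit:
arm_command(
  motion=[
    [-0.012,0,0,0],
    [-0.016,0,-0.001,0],
    [-0.0215,0,-0.0045,0],
    [-0.027,0,-0.007,0],
    [-0.0325,0,-0.009,0],
    [-0.0385,0,-0.01,0],
    [-0.0445,0,-0.01,0],
    [-0.05,0,-0.009,0],
    [-0.0565,0,-0.007,0],
    [-0.0565,0,-0.007,0],
  ],
)

```text
clock: 29.15
ee_pos: [0.6457, 0.3238, 0.1759]
ee_rot: [0.729, 0.684, -0.001, 0.0]
wrist_force: [0.9, -0.3, -2.1]
grip_width: 0.0627
```

```bash
cat >> h.py <<'E'
def tilt():
    for n in("wrist","scene"):
        b=read_camera(n)
        for r in silhouettes(n,"beaker_mid")[:1]:
            ys,xs=np.where(r["mask"]);print(n,round(r["p"],2),"mask x",xs.min(),xs.max(),"y",ys.min(),ys.max(),[(round(q["p"],2),np.round(q["xy"])) for q in landmark_of(n,"beaker_mid")[:1]])
        for th in(0,30,60,90,120):print(n,th,*bk(n,th))
E
python3 - <<'E'
from h import *
mv();ch();tilt()
E
```

```text
now [0.6457 0.3238 0.1759] yang -3.67 grip 0.0627 F [ 0.9 -0.3 -2.1] t 29.15
chest-frame TCP [0.057  0.1149 0.1759]
wrist 0.89 mask x 254 391 y 185 350 [(0.69, array([324., 252.]))]
wrist 0 [322. 289.] [322. 224.]
wrist 30 [322. 320.] [322. 195.]
wrist 60 [322. 326.] [322. 174.]
wrist 90 [322. 312.] [322. 171.]
wrist 120 [322. 287.] [322. 192.]
scene 0.73 mask x 433 463 y 72 111 [(0.63, array([449.,  89.]))]
scene 0 [452.  78.] [444. 103.]
scene 30 [448.  83.] [449.  97.]
scene 60 [444.  90.] [453.  89.]
scene 90 [441.  97.] [457.  81.]
scene 120 [440. 102.] [458.  75.]
```

```bash
cat >> h.py <<'E'
def hull(n,th,s0=.0462):
    s=state();p=s["ee_pos"]-[0,0,.006];u=np.array([-np.sin(C[2]),np.cos(C[2]),0]);x=np.array([np.cos(C[2]),np.sin(C[2]),0]);t=np.radians(th);z=np.array([0,0,1])
    d=np.sin(t)*u-np.cos(t)*z;e=np.cos(t)*u+np.sin(t)*z
    P=[p+d*q+.031*(np.cos(a)*x+np.sin(a)*e) for q in(s0,s0-.085) for a in np.linspace(0,6.28,24)]
    h=cv2.convexHull(np.array([proj(n,q) for q in P],np.float32)).astype(np.int32);m=np.zeros((400,640),np.uint8);cv2.fillConvexPoly(m,h,1);return m>0
def fit(ns=("wrist","scene"),grid=range(-30,180,10),s0=.0462):
    for n in ns:
        read_camera(n);r=silhouettes(n,"beaker_mid")
        if not r:print(n,"none");continue
        m=r[0]["mask"];I=[]
        for th in grid:
            h=hull(n,th,s0);I.append((round((m&h).sum()/(m|h).sum(),3),th))
        print(n,round(r[0]["p"],2),m.sum(),sorted(I,reverse=True)[:5])
E
python3 - <<'E'
from h import *
fit()
E
```

```text
wrist 0.89 11726 [(np.float64(0.649), 0), (np.float64(0.624), -20), (np.float64(0.619), -10), (np.float64(0.618), 10), (np.float64(0.604), 170)]
scene 0.6 921 [(np.float64(0.897), 0), (np.float64(0.889), 10), (np.float64(0.879), -20), (np.float64(0.87), -10), (np.float64(0.843), -30)]
```

```bash
python3 - <<'E'
from h import *
n="scene";read_camera(n);m=silhouettes(n,"beaker_mid")[0]["mask"]
I=[]
for s0 in np.arange(.02,.07,.004):
    for th in range(-40,100,10):
        h=hull(n,th,s0);I.append((round((m&h).sum()/(m|h).sum(),3),th,round(s0,3)))
print(sorted(I,reverse=True)[:8])
a=read_camera("scene")[40:140,380:520];b=read_camera("wrist")
o=np.zeros((600,700,3),np.uint8);o[:400,:560]=cv2.resize(a,(560,400),interpolation=cv2.INTER_CUBIC);o[400:,:356]=cv2.resize(b[130:400],(356,150))[:,:].copy().repeat(1,0)[:200] if 0 else cv2.copyMakeBorder(cv2.resize(b[130:400],(356,150)),0,50,0,0,0)
cv2.imwrite("pics/o5.png",cv2.convertScaleAbs(o[:,:,::-1],alpha=1.5))
E
```

```text
Traceback (most recent call last):
  File "h.py", line 55, in hull
    h=cv2.convexHull(np.array([proj(n,q) for q in P],np.float32)).astype(np.int32);m=np.zeros((400,640),np.uint8);cv2.fillConvexPoly(m,h,1);return m>0
                               ~~~~^^^^^
  File "h.py", line 11, in proj
    K,Rm,t=cam(n);q=K@(Rm@np.array(p,float)+t);return q[:2]/q[2]
           ~~~^^^
  File "h.py", line 5, in cam
    c=camera_params(n);Rm=cv2.Rodrigues(np.array(c["rvec"],float))[0];t=np.array(c["tvec"],float).ravel();return np.array(c["K"],float),Rm,t
ValueError: time passes only in moves, steps and waits
```

```bash
cat >> h.py <<'E'
import functools
cam=functools.lru_cache(None)(cam)
_state=state
@functools.lru_cache(None)
def state():return _state()
E
cat > /tmp/t.py <<'E'
import sys;sys.path.insert(0,".")
from h import *
n="scene";a=read_camera(n);m=silhouettes(n,"beaker_mid")[0]["mask"]
I=[]
for s0 in np.arange(.02,.07,.004):
    for th in range(-40,100,10):
        h=hull(n,th,s0);I.append((round((m&h).sum()/(m|h).sum(),3),th,round(s0,3)))
print(sorted(I,reverse=True)[:8])
b=read_camera("wrist")
o=np.zeros((600,700,3),np.uint8);o[:400,:560]=cv2.resize(a[40:140,380:520],(560,400),interpolation=cv2.INTER_CUBIC);o[400:,:356]=cv2.resize(b,(356,200))
cv2.imwrite("pics/o5.png",cv2.convertScaleAbs(o[:,:,::-1],alpha=1.5))
E
python3 /tmp/t.py
```

```text
[(np.float64(0.932), 10, np.float64(0.052)), (np.float64(0.909), 0, np.float64(0.052)), (np.float64(0.906), 0, np.float64(0.048)), (np.float64(0.903), 10, np.float64(0.056)), (np.float64(0.888), 10, np.float64(0.048)), (np.float64(0.886), -10, np.float64(0.052)), (np.float64(0.886), -10, np.float64(0.048)), (np.float64(0.879), -20, np.float64(0.048))]
```

View pics/o5.png

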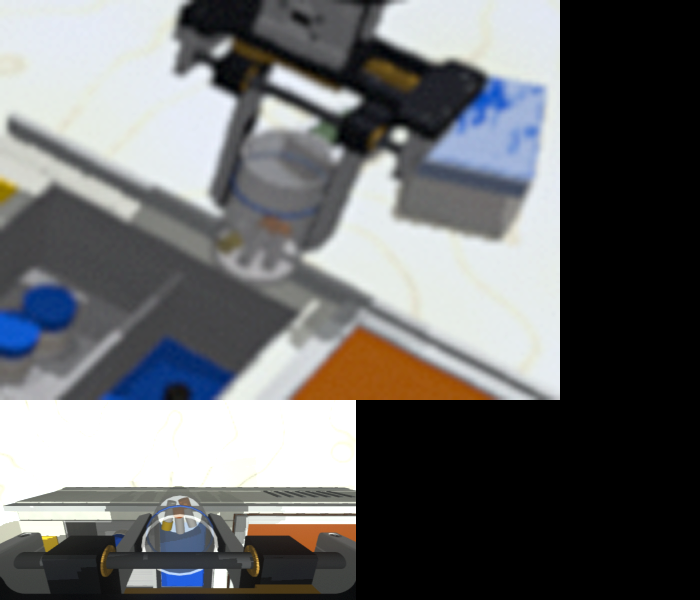

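Emit:
arm_command(
  motion=[
    [0.02,0,-0.015,0],
    [0.055,0,-0.015,0],
    [0.07,0,-0.01,0],
    [0.07,0,0.016,0],
    [0.07,0,0.016,0],
    [0.07,0,0.016,0],
  ],
)

```text
clock: 30.4
ee_pos: [0.649, 0.395, 0.1588]
ee_rot: [0.729, 0.685, -0.002, -0.0]
wrist_force: [0.4, 0.3, -1.1]
grip_width: 0.0629
```

Emit:
arm_command(
  motion=[
    [-0.01,0,0,0],
    [-0.02,0,0,0],
    [-0.022,0,0,0],
    [-0.024,0,0,0],
    [-0.026,0,0,0],
  ],
)

```text
clock: 30.82
ee_pos: [0.6497, 0.3714, 0.1622]
ee_rot: [0.729, 0.685, 0.003, -0.0]
wrist_force: [1.3, 5.2, 1.5]
grip_width: 0.0629
```

Emit:
arm_command(
  motion=[
    [-0.002,0,0,0],
    [-0.004,0,0,0],
    [-0.006,0,0,0],
  ],
)

```text
clock: 31.07
ee_pos: [0.6494, 0.3706, 0.1627]
ee_rot: [0.728, 0.686, 0.006, -0.002]
wrist_force: [2.7, 11.0, 0.4]
grip_width: 0.0625
```

Emit:
arm_command(
  motion=[
    [-0.002,0,0,0],
    [-0.004,0,0,0],
    [-0.006,0,0,0],
  ],
)

```text
clock: 31.32
ee_pos: [0.6491, 0.3677, 0.1635]
ee_rot: [0.727, 0.687, 0.008, -0.003]
wrist_force: [1.3, 15.3, 4.1]
grip_width: 0.0628
```

```bash
python3 - <<'E'
from h import *
mv();ch();fit()
E
```

```text
now [0.6491 0.3677 0.1635] yang -3.27 grip 0.0628 F [ 1.3 15.3  4.1] t 31.32
chest-frame TCP [0.0576 0.1589 0.1635]
wrist 0.87 12622 [(np.float64(0.698), 0), (np.float64(0.67), 10), (np.float64(0.665), -20), (np.float64(0.654), -30), (np.float64(0.631), 160)]
scene 0.68 1098 [(np.float64(0.0), 170), (np.float64(0.0), 160), (np.float64(0.0), 150), (np.float64(0.0), 140), (np.float64(0.0), 130)]
```

Emit:
arm_command(
  motion=[
    [0.02,0,0,0],
    [0.045,0,0,0],
    [0.045,0,0.04,0],
    [0.045,0,0.08,0],
    [0.045,0,0.095,0],
    [0.045,0,0.095,0],
    [0.045,0,0.095,0],
  ],
)

```text
clock: 32.1
ee_pos: [0.6509, 0.4018, 0.0655]
ee_rot: [0.729, 0.685, -0.001, 0.0]
wrist_force: [1.2, -0.3, -0.8]
grip_width: 0.0628
```

```bash
python3 - <<'E'
from h import *
mv();ch()
E
```

```text
now [0.6509 0.4018 0.0655] yang -3.6 grip 0.0628 F [ 1.2 -0.3 -0.8] t 32.1
chest-frame TCP [0.0575 0.1931 0.0655]
```

Emit:
arm_command(
  motion=[
    [0,0,0.006,0],
    [0,0,0.012,0],
    [0,0,0.015,0],
    [0,0,0.015,0],
  ],
)

```text
clock: 32.43
ee_pos: [0.6521, 0.4035, 0.0533]
ee_rot: [0.729, 0.685, 0.002, 0.0]
wrist_force: [-0.5, -0.5, 5.5]
grip_width: 0.0628
```

Emit:
arm_command(
  motion=[
    [0,0,0,0],
    [0,0,0,0],
    [0,0,0,0],
    [0,0,0,0],
  ],
  grip=0.08,
)

```text
clock: 32.77
ee_pos: [0.6507, 0.4031, 0.0507]
ee_rot: [0.729, 0.685, 0.0, -0.0]
wrist_force: [0.1, -0.6, 0.8]
grip_width: 0.0795
```

Emit:
arm_command(
  motion=[
    [0,0,-0.01,0],
    [0,0,-0.022,0],
    [0,0,-0.022,0],
    [0,0,-0.022,0],
  ],
)

```text
clock: 33.1
ee_pos: [0.6517, 0.4035, 0.0744]
ee_rot: [0.729, 0.685, 0.001, 0.0]
wrist_force: [0.5, 0.7, -0.2]
grip_width: 0.08
```

```bash
python3 - <<'E'
from h import *
mv();ch();fit()
E
```

```text
now [0.6517 0.4035 0.0744] yang -3.55 grip 0.08 F [ 0.5  0.7 -0.2] t 33.1
chest-frame TCP [0.0582 0.1948 0.0744]
wrist 0.81 10983 [(np.float64(0.681), -30), (np.float64(0.615), 150), (np.float64(0.604), 140), (np.float64(0.593), -20), (np.float64(0.574), 0)]
scene 0.78 190 [(np.float64(0.351), 50), (np.float64(0.339), 60), (np.float64(0.329), 40), (np.float64(0.3), 70), (np.float64(0.294), 30)]
```

Emit:
arm_command(
  motion=[
    [0,0,0,0],
    [0,0,0,0],
    [0,0,0,0],
    [0,0,0,0],
    [0,0,0,0],
    [0,0,0,0],
  ],
  grip=0.0,
)

```text
clock: 33.8
ee_pos: [0.6505, 0.4029, 0.0722]
ee_rot: [0.729, 0.685, -0.0, -0.0]
wrist_force: [-0.4, -0.5, -0.8]
grip_width: 0.0625
```

Emit:
arm_command(
  motion=[
    [0,0,-0.03,0],
    [0,0,-0.06,0],
    [0,0,-0.09,0],
    [-0.01,0,-0.115,0],
    [-0.024,0,-0.12,0],
    [-0.024,0,-0.12,0],
    [-0.024,0,-0.12,0],
  ],
)

```text
clock: 34.38
ee_pos: [0.6488, 0.3771, 0.1914]
ee_rot: [0.73, 0.684, -0.001, -0.0]
wrist_force: [-0.1, 0.9, -1.5]
grip_width: 0.0624
```

```bash
python3 - <<'E'
from h import *
mv();ch()
E
```

```text
now [0.6488 0.3771 0.1914] yang -3.71 grip 0.0624 F [-0.1  0.9 -1.5] t 34.38
chest-frame TCP [0.0568 0.1684 0.1914]
```

Emit:
arm_command(
  motion=[
    [-0.006,0,0,0],
    [-0.01,0,0,0],
    [-0.014,0,0,0],
    [-0.017,0,0,0],
    [-0.017,0,0,0],
  ],
)

```text
clock: 34.8
ee_pos: [0.6481, 0.3608, 0.1918]
ee_rot: [0.729, 0.684, -0.001, 0.0]
wrist_force: [0.2, 0.2, -1.1]
grip_width: 0.0628
```

Emit:
arm_command(
  motion=[
    [-0.002,0,-0.001,0],
    [-0.004,0,-0.002,0],
    [-0.006,0,-0.003,0],
    [-0.006,0,-0.003,0],
  ],
)

```text
clock: 35.13
ee_pos: [0.648, 0.3556, 0.1959]
ee_rot: [0.729, 0.685, 0.0, 0.0]
wrist_force: [0.3, -0.5, -1.6]
grip_width: 0.0626
```

```bash
python3 - <<'E'
from h import *
mv();ch();fit(("wrist",),range(0,61,10),.066)
n="wrist";
for th in(0,15,30,45,60):print(th,*bk(n,th,.066))
E
```

```text
now [0.648  0.3556 0.1959] yang -3.58 grip 0.0626 F [ 0.3 -0.5 -1.6] t 35.13
chest-frame TCP [0.0573 0.1468 0.1959]
wrist 0.72 10782 [(np.float64(0.756), 0), (np.float64(0.718), 10), (np.float64(0.672), 20), (np.float64(0.635), 30), (np.float64(0.592), 40)]
0 [322. 269.] [323. 216.]
15 [322. 277.] [323. 195.]
30 [322. 283.] [323. 176.]
45 [322. 287.] [322. 159.]
60 [322. 288.] [322. 145.]
```

```bash
cat >> h.py <<'E'
def top_edge(s0=.066,grid=range(-30,140,10)):
    read_camera("wrist")
    for r in silhouettes("wrist","beaker_mid")[:1]:
        m=r["mask"];ys,xs=np.where(m);print("mask ymin",ys.min(),"xr@",xs.min(),xs.max(),round(r["p"],2))
    print([(t,int(np.where(hull("wrist",t,s0))[0].min())) for t in grid])
E
python3 - <<'E'
from h import *
ch();top_edge()
# rails seen in wrist: vertical brightness profile beside the beaker
im=cv2.cvtColor(read_camera("wrist"),cv2.COLOR_RGB2GRAY);print([int(v) for v in np.median(im[120:300:2,210:235],1)])
for y,z in((.131,0),(.131,.115),(.131,.129),(.12,.129),(.12,.115),(.1,.115),(.1,.037)):print((y,z),proj("wrist",W(-.0,y,z)))
E
```

```text
chest-frame TCP [0.0571 0.1473 0.1957]
mask ymin 174 xr@ 262 383 0.91
[(-30, 189), (-20, 194), (-10, 190), (0, 176), (10, 162), (20, 150), (30, 139), (40, 129), (50, 122), (60, 118), (70, 119), (80, 124), (90, 130), (100, 122), (110, 119), (120, 119), (130, 124)]
[183, 183, 184, 183, 183, 183, 183, 183, 183, 183, 183, 183, 183, 183, 183, 183, 183, 183, 183, 183, 183, 183, 182, 182, 183, 182, 180, 180, 180, 180, 179, 179, 179, 179, 179, 178, 178, 178, 169, 51, 80, 77, 79, 112, 71, 70, 71, 71, 71, 70, 67, 67, 68, 67, 67, 67, 77, 91, 59, 57, 56, 74, 82, 82, 81, 81, 93, 94, 94, 93, 93, 93, 79, 52, 70, 80, 76, 62, 56, 55, 55, 55, 55, 55, 54, 54, 54, 54, 54, 54]
(0.131, 0) [274.13182685 196.39244   ]
(0.131, 0.115) [252.2623955  231.74021579]
(0.131, 0.129) [248.19353448 238.31675566]
(0.12, 0.129) [249.09841506 251.54520703]
(0.12, 0.115) [253.07336489 244.33272798]
(0.1, 0.115) [254.50241936 266.52269718]
(0.1, 0.037) [270.06831887 232.66566858]
```

Emit:
arm_command(
  motion=[
    [0.025,0,0,0],
    [0.026,0,0.01,0],
    [0.026,0,0.02,0],
    [0.026,0,0.02,0],
    [0.026,0,0.02,0],
  ],
)

```text
clock: 35.8
ee_pos: [0.6487, 0.3805, 0.1739]
ee_rot: [0.729, 0.684, -0.002, 0.0]
wrist_force: [-0.5, 0.0, -1.0]
grip_width: 0.0624
```

Emit:
arm_command(
  motion=[
    [-0.006,0,0,0],
    [-0.012,0,0,0],
    [-0.015,0,0,0],
    [-0.018,0,0,0],
    [-0.018,0,0,0],
  ],
)

```text
clock: 36.22
ee_pos: [0.6487, 0.3662, 0.1765]
ee_rot: [0.729, 0.685, 0.003, -0.001]
wrist_force: [2.2, 5.7, -2.7]
grip_width: 0.0626
```

Emit:
arm_command(
  motion=[
    [-0.003,0,-0.001,0],
    [-0.006,0,-0.003,0],
    [-0.008,0,-0.004,0],
    [-0.008,0,-0.004,0],
  ],
)

```text
clock: 36.55
ee_pos: [0.6479, 0.3587, 0.1802]
ee_rot: [0.728, 0.685, 0.002, -0.001]
wrist_force: [1.6, 4.5, -3.6]
grip_width: 0.0628
```

```bash
python3 - <<'E'
from h import *
mv();ch();top_edge()
E
```

```text
now [0.6479 0.3587 0.1802] yang -3.5 grip 0.0628 F [ 1.6  4.5 -3.6] t 36.55
chest-frame TCP [0.057  0.1499 0.1802]
mask ymin 163 xr@ 262 383 0.97
[(-30, 189), (-20, 193), (-10, 190), (0, 176), (10, 163), (20, 150), (30, 139), (40, 129), (50, 122), (60, 118), (70, 118), (80, 124), (90, 130), (100, 122), (110, 118), (120, 118), (130, 123)]
```

Emit:
arm_command(
  motion=[
    [-0.006,0,-0.002,0],
    [-0.012,0,-0.004,0],
    [-0.018,0,-0.004,0],
    [-0.024,0,-0.004,0],
    [-0.03,0,-0.003,0],
    [-0.036,0,-0.001,0],
    [-0.043,0,0.002,0],
    [-0.05,0,0.005,0],
    [-0.05,0,0.005,0],
  ],
)

```text
clock: 37.4
ee_pos: [0.645, 0.3024, 0.1738]
ee_rot: [0.73, 0.684, -0.001, 0.001]
wrist_force: [1.3, 0.8, 2.9]
grip_width: 0.0619
```

```bash
python3 - <<'E'
from h import *
mv();ch();top_edge();fit(("scene",),range(0,120,10),.066)
E
```

```text
now [0.645  0.3024 0.1738] yang -3.74 grip 0.0619 F [1.3 0.8 2.9] t 37.4
chest-frame TCP [0.0575 0.0935 0.1738]
mask ymin 99 xr@ 263 382 0.76
[(-30, 193), (-20, 197), (-10, 192), (0, 178), (10, 165), (20, 152), (30, 142), (40, 132), (50, 126), (60, 122), (70, 123), (80, 128), (90, 133), (100, 126), (110, 122), (120, 123), (130, 128)]
scene 0.89 294 [(np.float64(0.361), 70), (np.float64(0.353), 60), (np.float64(0.343), 80), (np.float64(0.324), 90), (np.float64(0.306), 40)]
```

Emit:
arm_command(
  motion=[
    [0,0,-0.014,0],
    [-0.013,-0.003,-0.014,0],
    [-0.028,-0.003,-0.012,0],
    [-0.028,-0.003,0,0],
    [-0.033,-0.003,0.005,0],
    [-0.038,-0.003,0.01,0],
    [-0.041,-0.003,0.016,0],
    [-0.044,-0.003,0.022,0],
    [-0.044,-0.003,0.022,0],
  ],
)

```text
clock: 38.35
ee_pos: [0.6395, 0.2593, 0.1518]
ee_rot: [0.73, 0.684, -0.001, 0.001]
wrist_force: [0.6, -3.1, 4.0]
grip_width: 0.0621
```

```bash
python3 - <<'E'
from h import *
mv();ch();top_edge();fit(("scene",),range(0,140,10),.066)
b=read_camera("wrist");a=read_camera("scene")
o=np.zeros((600,640,3),np.uint8);o[:400]=b;o[400:,:320]=cv2.resize(a[30:150,340:532],(320,200),interpolation=cv2.INTER_CUBIC)
cv2.imwrite("pics/o6.png",o[:,:,::-1])
E
```

```text
now [0.6395 0.2593 0.1518] yang -3.71 grip 0.0621 F [ 0.6 -3.1  4. ] t 38.35
chest-frame TCP [0.0546 0.0501 0.1518]
mask ymin 97 xr@ 259 384 0.98
[(-30, 192), (-20, 197), (-10, 192), (0, 178), (10, 165), (20, 152), (30, 141), (40, 132), (50, 126), (60, 122), (70, 123), (80, 128), (90, 132), (100, 126), (110, 122), (120, 122), (130, 128)]
scene 0.97 566 [(np.float64(0.61), 130), (np.float64(0.582), 120), (np.float64(0.577), 100), (np.float64(0.577), 90), (np.float64(0.57), 110)]
```

View pics/o6.png

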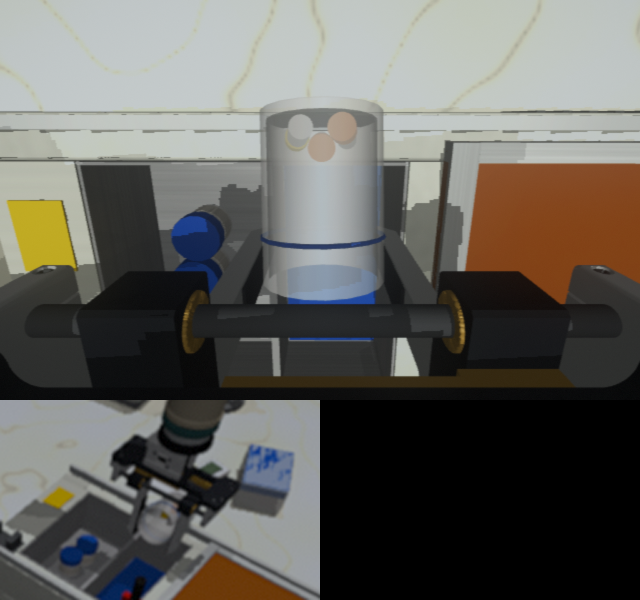

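Emit:
arm_command(
  motion=[
    [-0.003,0,0.005,0],
    [-0.005,0,0.01,0],
    [-0.007,0,0.015,0],
    [-0.008,0,0.02,0],
    [-0.009,0,0.025,0],
    [-0.009,0,0.028,0],
    [-0.009,0,0.028,0],
    [-0.009,0,0.028,0],
  ],
)

```text
clock: 39.32
ee_pos: [0.6381, 0.2531, 0.1241]
ee_rot: [0.729, 0.685, -0.0, -0.0]
wrist_force: [-1.3, -3.6, 2.9]
grip_width: 0.0623
```

```bash
cat >> h.py <<'E'
def tubes(ns=("wrist","scene","top")):
    for n in ns:
        read_camera(n)
        for q,z in(("tube0_mid",.045),):
            for r in landmark_of(n,q)[:6]:
                p=onz(n,r["xy"],z)-np.array([C[0],C[1],0]);c,s=np.cos(C[2]),np.sin(C[2]);print(n,round(r["p"],2),np.round(r["xy"]),"chest",np.round([c*p[0]+s*p[1],-s*p[0]+c*p[1]],3))
E
python3 - <<'E'
from h import *
mv();ch();top_edge();tubes()
E
```

```text
now [0.6381 0.2531 0.1241] yang -3.57 grip 0.0623 F [-1.3 -3.6  2.9] t 39.32
chest-frame TCP [0.0536 0.0439 0.1241]
mask ymin 103 xr@ 246 401 0.89
[(-30, 190), (-20, 194), (-10, 190), (0, 176), (10, 163), (20, 150), (30, 139), (40, 130), (50, 123), (60, 119), (70, 120), (80, 125), (90, 130), (100, 123), (110, 119), (120, 120), (130, 125)]
scene 0.5 [436. 111.] chest [0.027 0.162]
top 0.41 [383. 161.] chest [ 0.146 -0.495]
```

```bash
cat >> h.py <<'E'
def warm(n,x0,x1,y0,y1):
    im=read_camera(n)[y0:y1,x0:x1];hsv=cv2.cvtColor(im,cv2.COLOR_RGB2HSV);k=cv2.connectedComponentsWithStats(cv2.inRange(hsv,(3,70,40),(35,255,255)))
    for i in range(1,k[0]):
        if k[2][i,4]>5:print(n,"warm",k[2][i]+[x0,y0,0,0,0],np.round(k[3][i]+[x0,y0]),"rgb",np.median(im[k[1]==i],0))
E
python3 - <<'E'
from h import *
warm("wrist",220,430,80,345);warm("scene",380,480,70,160)
print("bay corners scene",[np.round(proj("scene",W(x,y,.037))) for x in(.015,.105) for y in(-.1,.1)],"pivot",proj("scene",state()["ee_pos"]))
print("wrist",[np.round(proj("wrist",W(x,y,.037))) for x in(.015,.105) for y in(-.1,.1)])
E
```

```text
scene warm [417  82  12   6  18] [422.  85.] rgb [45.5 36.  15. ]
scene warm [380  84   5   7  22] [381.  87.] rgb [152.  132.5  36.5]
scene warm [449  87  13   8  51] [455.  90.] rgb [57. 44. 18.]
scene warm [449 104   4   5  10] [451. 105.] rgb [54.5 46.5 28.5]
scene warm [431 114   5   5  21] [433. 116.] rgb [94. 50. 34.]
scene warm [ 436  122   44   38 1064] [463. 145.] rgb [108.  58.   9.]
bay corners scene [array([381., 161.]), array([421., 122.]), array([408., 178.]), array([447., 136.])] pivot [428.49114485 116.34166244]
wrist [array([281., 357.]), array([272., 141.]), array([377., 357.]), array([389., 141.])]
```

Emit:
arm_command(
  motion=[
    [0,0,-0.012,0],
    [0,0,0,0],
    [-0.012,0,-0.006,0],
    [0,0,0,0],
    [0,0,-0.012,0],
    [0,0,0.002,0],
    [0,0,0.002,0],
  ],
)

```text
clock: 40.4
ee_pos: [0.6386, 0.2536, 0.122]
ee_rot: [0.729, 0.685, 0.0, 0.0]
wrist_force: [1.0, -0.4, 2.2]
grip_width: 0.062
```

```bash
python3 - <<'E'
from h import *
mv();ch();warm("wrist",220,430,80,345);warm("scene",380,480,70,160);tubes(("scene","wrist"))
for n in("wrist","scene"):
    for r in silhouettes(n,"tube0_mid")[:6]:
        ys,xs=np.where(r["mask"]);print(n,round(r["p"],2),xs.min(),xs.max(),ys.min(),ys.max(),r["mask"].sum())
E
```

```text
now [0.6386 0.2536 0.122 ] yang -3.55 grip 0.062 F [ 1.  -0.4  2.2] t 40.4
chest-frame TCP [0.054  0.0444 0.122 ]
scene warm [416  83   8   5  14] [420.  85.] rgb [46. 36. 15.]
scene warm [380  84   5   7  23] [381.  87.] rgb [152. 132.  41.]
scene warm [448  87  13   8  50] [454.  91.] rgb [58.  45.5 17. ]
scene warm [434  91   7   4   7] [437.  93.] rgb [47. 40. 29.]
scene warm [449 104   4   6  14] [450. 106.] rgb [47.  40.5 28.5]
scene warm [426 117  12   8  53] [431. 120.] rgb [90. 46. 32.]
scene warm [ 437  122   43   38 1062] [463. 145.] rgb [108.  58.   9.]
scene 0.74 [211. 348.] chest [ 0.048 -0.731]
scene 0.44 [432. 119.] chest [0.038 0.125]
scene 0.25 [413. 150.] chest [ 0.062 -0.014]
wrist 0.19 164 218 254 288 482
scene 0.52 427 434 115 123 40
```

```bash
cat >> h.py <<'E'
def cf(p):
    p=np.array(p)-[C[0],C[1],0];c,s=np.cos(C[2]),np.sin(C[2]);return np.round([c*p[0]+s*p[1],-s*p[0]+c*p[1],p[2]],3)
E
python3 - <<'E'
from h import *
for z in(.045,.08,.1,.12,.14,.16):print(z,cf(onz("scene",(431,120),z)),cf(onz("scene",(413,150),z)))
for r in(0,):
  for n in("scene","wrist"):
    read_camera(n);L=silhouettes(n,"beaker_mid")
    for q in L[:1]:
        ys,xs=np.where(q["mask"]);print(n,q["p"],xs.min(),xs.max(),ys.min(),ys.max())
    m=L[0]["mask"];I=[]
    for s0 in(.05,.06,.066,.075):
        for th in range(60,180,10):
            h=hull(n,th,s0);I.append((round((m&h).sum()/(m|h).sum(),3),th,s0))
    print(sorted(I,reverse=True)[:5])
E
```

```text
0.045 [0.037 0.119 0.045] [ 0.063 -0.015  0.045]
0.08 [0.05  0.083 0.08 ] [ 0.074 -0.045  0.08 ]
0.1 [0.057 0.063 0.1  ] [ 0.081 -0.063  0.1  ]
0.12 [0.065 0.042 0.12 ] [ 0.088 -0.08   0.12 ]
0.14 [0.072 0.021 0.14 ] [ 0.094 -0.097  0.14 ]
0.16 [0.079 0.001 0.16 ] [ 0.101 -0.114  0.16 ]
scene 0.91 419 445 94 125
[(np.float64(0.396), 140, 0.066), (np.float64(0.389), 130, 0.066), (np.float64(0.388), 140, 0.075), (np.float64(0.386), 130, 0.06), (np.float64(0.384), 130, 0.075)]
wrist 0.75 245 403 102 304
[(np.float64(0.89), 120, 0.075), (np.float64(0.882), 110, 0.075), (np.float64(0.845), 100, 0.075), (np.float64(0.825), 130, 0.075), (np.float64(0.787), 120, 0.066)]
```

Emit:
arm_command(
  motion=[
    [0.004,0.001,0,0],
    [0.008,0.001,0,0],
    [0.012,0.001,0,0],
    [0.012,0.001,0,0],
    [0.012,0.001,-0.01,0],
    [0.012,0.001,0,0],
    [0.012,0.001,0,0],
  ],
)

```text
clock: 41.58
ee_pos: [0.6407, 0.2653, 0.1219]
ee_rot: [0.729, 0.685, 0.0, 0.001]
wrist_force: [2.1, -1.5, 3.2]
grip_width: 0.0623
```

```bash
cat > t2.py <<'E'
from h import *
mv();ch()
a=read_camera("scene");L=silhouettes("scene","tube0_mid")
warm("scene",405,470,95,160)
for q in L[:5]:
    ys,xs=np.where(q["mask"]);print("tube",round(q["p"],2),xs.min(),xs.max(),ys.min(),ys.max())
n="wrist";read_camera(n);m=silhouettes(n,"beaker_mid")[0]["mask"];I=[]
for s0 in(.06,.066,.07,.075,.08):
    for th in range(60,180,10):
        h=hull(n,th,s0);I.append((round((m&h).sum()/(m|h).sum(),3),th,s0))
print(sorted(I,reverse=True)[:4]);warm("wrist",220,430,80,345)
E
python3 t2.py
```

```text
now [0.6407 0.2653 0.1219] yang -3.56 grip 0.0623 F [ 2.1 -1.5  3.2] t 41.58
chest-frame TCP [0.0554 0.0563 0.1219]
scene warm [452 102   4   5  10] [454. 104.] rgb [50.5 42.5 26. ]
scene warm [429 114  11   8  49] [434. 118.] rgb [91. 48. 26.]
scene warm [436 122  34  38 702] [458. 146.] rgb [108.  58.   8.]
[(np.float64(0.892), 120, 0.08), (np.float64(0.877), 130, 0.08), (np.float64(0.873), 120, 0.075), (np.float64(0.855), 110, 0.075)]
```

Emit:
arm_command(
  motion=[
    [0.004,0.001,0,0],
    [0.008,0.002,0,0],
    [0.012,0.002,0,0],
    [0.012,0.002,0,0],
    [0.012,0.002,-0.012,0],
    [0.012,0.002,0,0],
    [0.012,0.002,-0.012,0],
    [0.012,0.002,0,0],
    [0.012,0.002,0,0],
  ],
)

```text
clock: 42.63
ee_pos: [0.6433, 0.2776, 0.1218]
ee_rot: [0.729, 0.685, 0.001, 0.0]
wrist_force: [0.0, -1.4, 4.6]
grip_width: 0.0624
```

```bash
sed -i 's/range(60,180,10)/range(90,160,5)/;s/(.06,.066,.07,.075,.08)/(.07,.075,.08,.085)/' t2.py; python3 t2.py
```

```text
now [0.6433 0.2776 0.1218] yang -3.54 grip 0.0624 F [ 0.  -1.4  4.6] t 42.63
chest-frame TCP [0.0573 0.0687 0.1218]
scene warm [455 100   4   4  10] [457. 101.] rgb [52. 44. 26.]
scene warm [428 114  13   7  62] [434. 117.] rgb [91.  44.  23.5]
scene warm [437 122  33  38 704] [458. 146.] rgb [108.  58.   9.]
tube 0.52 430 437 111 119
tube 0.44 263 299 200 232
[(np.float64(0.902), 130, 0.08), (np.float64(0.887), 125, 0.08), (np.float64(0.877), 135, 0.085), (np.float64(0.866), 130, 0.085)]
```

Emit:
arm_command(
  motion=[
    [0,0,-0.01,0],
    [0,0,-0.02,0],
    [0,0,-0.03,0],
    [0,0,-0.02,0],
    [0,0,-0.035,0],
    [0,0,-0.022,0],
    [-0.008,0,-0.036,0],
    [-0.008,0,-0.036,0],
  ],
)

```text
clock: 43.6
ee_pos: [0.6427, 0.2671, 0.1595]
ee_rot: [0.729, 0.684, -0.0, 0.001]
wrist_force: [1.5, -1.5, -0.4]
grip_width: 0.0622
```

```bash
cat >> t2.py <<'E'
b=read_camera("wrist");c=read_camera("top")
o=np.zeros((600,800,3),np.uint8);o[:400,:500]=cv2.resize(a[80:180,360:485],(500,400),interpolation=cv2.INTER_CUBIC);o[400:,:320]=cv2.resize(b,(320,200));o[400:,330:650]=cv2.resize(c[140:240,110:270],(320,200))
cv2.imwrite("pics/o7.png",cv2.convertScaleAbs(o[:,:,::-1],alpha=1.5))
warm("top",110,270,140,240)
E
python3 t2.py
```

```text
now [0.6427 0.2671 0.1595] yang -3.64 grip 0.0622 F [ 1.5 -1.5 -0.4] t 43.6
chest-frame TCP [0.0574 0.0581 0.1595]
scene warm [436 122  34  38 703] [458. 146.] rgb [108.  57.   9.]
scene warm [412 131   5   5  16] [414. 133.] rgb [94.  43.  29.5]
scene warm [419 135   4   3   7] [421. 136.] rgb [69. 35. 23.]
tube 0.47 413 419 133 140
tube 0.32 385 399 111 130
[(np.float64(0.903), 125, 0.08), (np.float64(0.892), 120, 0.08), (np.float64(0.89), 130, 0.085), (np.float64(0.881), 125, 0.085)]
wrist warm [425 233   5  46 115] [428. 260.] rgb [48. 37. 28.]
wrist warm [351 287  11   8  50] [356. 291.] rgb [164. 161. 115.]
top warm [169 140  45   3  81] [196. 141.] rgb [110.  67.  33.]
top warm [135 146   5   2   8] [137. 146.] rgb [43.  37.5 21.5]
top warm [198 171   6   5  25] [201. 173.] rgb [135. 129.  49.]
top warm [167 184   6   5  23] [169. 186.] rgb [91. 46. 20.]
top warm [129 187   8   3  12] [132. 188.] rgb [45.5 39.  25. ]
top warm [167 193   6   2  11] [169. 193.] rgb [88. 45. 18.]
```

```bash
python3 - <<'E'
from h import *
for n,q in(("top",(201,173)),("top",(169,186)),("top",(169,193)),("scene",(414,133)),("scene",(421,136)),("wrist",(356,291))):print(n,q,cf(onz(n,q,.045)),cf(onz(n,q,.06)))
tubes();mv()
E
```

```text
top (201, 173) [ 0.087 -0.033  0.045] [ 0.083 -0.038  0.06 ]
top (169, 186) [0.048 0.045 0.045] [0.045 0.039 0.06 ]
top (169, 193) [0.03  0.043 0.045] [0.027 0.037 0.06 ]
scene (414, 133) [0.028 0.041 0.045] [0.034 0.027 0.06 ]
scene (421, 136) [0.05  0.045 0.045] [0.055 0.031 0.06 ]
wrist (356, 291) [ 0.089 -0.03   0.045] [ 0.087 -0.021  0.06 ]
scene 0.5 [411. 134.] chest [0.025 0.031]
top 0.42 [175. 193.] chest [0.032 0.027]
top 0.37 [216. 168.] chest [ 0.102 -0.07 ]
now [0.6423 0.2693 0.1585] yang -3.55 grip 0.0621 F [ 1.2  0.  -1.1] t 44.35
```

Emit:
arm_command(
  motion=[
    [0,0,-0.03,0],
    [0.01,0,-0.05,0],
    [0.045,0,-0.05,0],
    [0.08,0,-0.05,0],
    [0.115,0,-0.05,0],
    [0.142,0,-0.05,0],
    [0.142,0,-0.02,0],
    [0.142,0,0.015,0],
    [0.142,0,0.05,0],
    [0.142,0,0.083,0],
  ],
)

```text
clock: 45.18
ee_pos: [0.6507, 0.4111, 0.0737]
ee_rot: [0.729, 0.685, -0.0, -0.0]
wrist_force: [0.5, 0.1, -1.5]
grip_width: 0.0625
```

Emit:
arm_command(
  motion=[
    [0,0,0,0],
    [-0.01,0,0,0],
    [-0.02,0,0,0],
    [-0.026,0,0,0],
    [-0.032,0,0,0],
    [-0.032,0,0,0],
  ],
)

```text
clock: 45.68
ee_pos: [0.6508, 0.3767, 0.0781]
ee_rot: [0.73, 0.684, 0.001, 0.001]
wrist_force: [1.4, -0.5, -0.5]
grip_width: 0.0621
```

Emit:
arm_command(
  motion=[
    [-0.004,0,0,0],
    [-0.008,0,0,0],
    [-0.012,0,0,0],
    [-0.012,0,0,0],
  ],
)

```text
clock: 46.02
ee_pos: [0.6486, 0.3658, 0.0756]
ee_rot: [0.729, 0.685, -0.0, 0.0]
wrist_force: [0.0, -0.3, -1.4]
grip_width: 0.0618
```

```bash
cat > t3.py <<'E'
from h import *
import sys
mv();ch();lo,hi=map(int,sys.argv[1:3])
n="wrist";read_camera(n);L=silhouettes(n,"beaker_mid");m=L[0]["mask"];I=[]
for s0 in(.06,.065,.07,.075,.08,.085):
    for th in range(lo,hi,5):
        h=hull(n,th,s0);I.append((round((m&h).sum()/(m|h).sum(),3),th,s0))
print(round(L[0]["p"],2),sorted(I,reverse=True)[:5])
E
python3 t3.py 70 150
```

```text
now [0.6486 0.3658 0.0756] yang -3.61 grip 0.0618 F [ 0.  -0.3 -1.4] t 46.02
chest-frame TCP [0.0572 0.157  0.0756]
0.91 [(np.float64(0.9), 125, 0.08), (np.float64(0.888), 130, 0.08), (np.float64(0.882), 120, 0.08), (np.float64(0.878), 130, 0.085), (np.float64(0.868), 135, 0.085)]
```

Emit:
arm_command(
  motion=[
    [-0.004,0,0,0],
    [-0.007,0,0,0],
    [-0.01,0,0,0],
    [-0.01,0,0,0],
  ],
)

```text
clock: 46.45
ee_pos: [0.6477, 0.3589, 0.0753]
ee_rot: [0.729, 0.685, 0.001, -0.001]
wrist_force: [1.9, 4.1, -1.6]
grip_width: 0.0622
```

Emit:
arm_command(
  motion=[
    [-0.003,0,0,0],
    [-0.006,0,0,0],
    [-0.008,0,0,0],
    [-0.008,0,0,0],
  ],
)

```text
clock: 46.78
ee_pos: [0.6462, 0.3525, 0.0748]
ee_rot: [0.728, 0.685, 0.001, -0.002]
wrist_force: [1.3, 6.9, -4.7]
grip_width: 0.0621
```

```bash
python3 t3.py 70 150
```

```text
now [0.6462 0.3525 0.0748] yang -3.45 grip 0.0621 F [ 1.3  6.9 -4.7] t 46.78
chest-frame TCP [0.0557 0.1436 0.0748]
0.61 [(np.float64(0.911), 115, 0.075), (np.float64(0.902), 110, 0.075), (np.float64(0.896), 120, 0.075), (np.float64(0.889), 105, 0.075), (np.float64(0.88), 115, 0.08)]
```

Emit:
arm_command(
  motion=[
    [-0.002,0,0,0],
    [-0.004,0,0,0],
    [-0.006,0,0,0],
    [-0.006,0,0,0],
  ],
)

```text
clock: 47.22
ee_pos: [0.6459, 0.3497, 0.0749]
ee_rot: [0.728, 0.686, 0.003, -0.003]
wrist_force: [0.6, 11.9, -5.1]
grip_width: 0.062
```

```bash
python3 t3.py 70 150
```

```text
now [0.6459 0.3497 0.0749] yang -3.43 grip 0.062 F [ 0.6 11.9 -5.1] t 47.22
chest-frame TCP [0.0556 0.1407 0.0749]
0.77 [(np.float64(0.905), 110, 0.075), (np.float64(0.905), 105, 0.075), (np.float64(0.898), 100, 0.075), (np.float64(0.896), 115, 0.075), (np.float64(0.877), 120, 0.075)]
```

Emit:
arm_command(
  motion=[
    [-0.002,0,-0.003,0],
    [-0.004,0,-0.006,0],
    [-0.006,0,-0.009,0],
    [-0.006,0,-0.012,0],
    [-0.006,0,-0.015,0],
    [-0.006,0,-0.015,0],
  ],
)

```text
clock: 47.82
ee_pos: [0.6433, 0.3497, 0.0887]
ee_rot: [0.727, 0.686, 0.004, -0.007]
wrist_force: [0.4, 19.6, -12.0]
grip_width: 0.0618
```

```bash
python3 t3.py 70 150
```

```text
now [0.6433 0.3497 0.0887] yang -3.32 grip 0.0618 F [  0.4  19.6 -12. ] t 47.82
chest-frame TCP [0.053  0.1407 0.0887]
0.81 [(np.float64(0.906), 110, 0.075), (np.float64(0.902), 115, 0.075), (np.float64(0.899), 105, 0.075), (np.float64(0.884), 120, 0.075), (np.float64(0.883), 100, 0.075)]
```

Emit:
arm_command(
  motion=[
    [0.004,0,0.004,0],
    [0.004,0,0.01,0],
    [0.004,0,0.016,0],
    [0.003,0,0.022,0],
    [0.002,0,0.028,0],
    [0.002,0,0.034,0],
    [0.002,0,0.036,0],
  ],
)

```text
clock: 48.5
ee_pos: [0.6484, 0.35, 0.0582]
ee_rot: [0.727, 0.686, 0.008, -0.003]
wrist_force: [0.6, 15.7, 11.1]
grip_width: 0.0621
```

```bash
python3 t3.py 70 150
```

```text
now [0.6484 0.35   0.0582] yang -3.36 grip 0.0621 F [ 0.6 15.7 11.1] t 48.5
chest-frame TCP [0.0581 0.1413 0.0582]
0.97 [(np.float64(0.908), 110, 0.075), (np.float64(0.907), 105, 0.075), (np.float64(0.897), 115, 0.075), (np.float64(0.897), 100, 0.075), (np.float64(0.879), 120, 0.075)]
```

Emit:
arm_command(
  motion=[
    [0.015,0,0,0],
    [0.04,0,0,0],
    [0.055,0,0,0],
    [0.055,0,0.008,0],
    [0.055,0,0.012,0],
    [0.055,0,0.014,0],
    [0.055,0,0.014,0],
  ],
)

```text
clock: 49.18
ee_pos: [0.6499, 0.391, 0.0392]
ee_rot: [0.73, 0.684, -0.002, 0.0]
wrist_force: [0.6, -0.8, -0.6]
grip_width: 0.0622
```

```bash
python3 t3.py 70 150
```

```text
now [0.6499 0.391  0.0392] yang -3.69 grip 0.0622 F [ 0.6 -0.8 -0.6] t 49.18
chest-frame TCP [0.0571 0.1822 0.0392]
0.7 [(np.float64(0.897), 110, 0.075), (np.float64(0.89), 115, 0.075), (np.float64(0.89), 105, 0.075), (np.float64(0.875), 120, 0.075), (np.float64(0.869), 115, 0.08)]
```

Emit:
arm_command(
  motion=[
    [0,0,0,0],
    [0,0,0,0],
    [0,0,0,0],
    [0,0,0,0],
    [0,0,0,0],
    [0,0,0,0],
  ],
  grip=0.07,
)

```text
clock: 49.78
ee_pos: [0.6502, 0.3941, 0.0406]
ee_rot: [0.729, 0.685, 0.0, 0.0]
wrist_force: [-0.6, 0.7, 0.2]
grip_width: 0.07
```

```bash
cat > t4.py <<'E'
from h import *
mv();ch()
# free fit of lying beaker: axis offset along chest y (s0), pivot z replaced by .031
n="wrist";read_camera(n);L=silhouettes(n,"beaker_mid");m=L[0]["mask"];ys,xs=np.where(m);print(round(L[0]["p"],2),xs.min(),xs.max(),ys.min(),ys.max())
p0=state()["ee_pos"].copy();I=[]
def hull2(dx,s0,yaw,z=.031):
    a=C[2]+np.radians(yaw);u=np.array([-np.sin(a),np.cos(a),0]);x=np.array([np.cos(a),np.sin(a),0]);e=np.array([0,0,1.])
    p=np.array([p0[0],p0[1],z])+dx*np.array([np.cos(C[2]),np.sin(C[2]),0])
    P=[p+u*q+.031*(np.cos(t)*x+np.sin(t)*e) for q in(s0,s0-.085) for t in np.linspace(0,6.28,24)]
    h=cv2.convexHull(np.array([proj(n,q) for q in P],np.float32)).astype(np.int32);M=np.zeros((400,640),np.uint8);cv2.fillConvexPoly(M,h,1);return M>0
for s0 in np.arange(.04,.105,.005):
    for dx in(-.004,0,.004):
        for yaw in(-8,0,8):
            h=hull2(dx,s0,yaw);I.append((round((m&h).sum()/(m|h).sum(),3),round(s0,3),dx,yaw))
print(sorted(I,reverse=True)[:6])
E
python3 t4.py
```

```text
now [0.6502 0.3941 0.0406] yang -3.55 grip 0.07 F [-0.6  0.7  0.2] t 49.78
chest-frame TCP [0.0571 0.1854 0.0406]
0.88 259 379 115 294
[(np.float64(0.95), np.float64(0.075), 0, 0), (np.float64(0.893), np.float64(0.07), 0, 0), (np.float64(0.887), np.float64(0.075), 0.004, 8), (np.float64(0.882), np.float64(0.075), -0.004, 0), (np.float64(0.876), np.float64(0.075), -0.004, -8), (np.float64(0.857), np.float64(0.075), 0, 8)]
```

Emit:
arm_command(
  motion=[
    [0.006,0,0,0],
    [0.012,0,0.002,0],
    [0.018,0,0.004,0],
    [0.018,0,0.004,0],
  ],
)

```text
clock: 50.22
ee_pos: [0.6503, 0.4147, 0.0356]
ee_rot: [0.728, 0.686, 0.0, -0.001]
wrist_force: [0.3, 0.9, 0.3]
grip_width: 0.0703
```

Emit:
arm_command(
  motion=[
    [0,0,0,0],
    [0,0,0,0],
    [0,0,0,0],
    [0,0,0,0],
    [0,0,0,0],
  ],
  grip=0.0,
)

```text
clock: 50.63
ee_pos: [0.6512, 0.4115, 0.0364]
ee_rot: [0.729, 0.685, -0.0, 0.0]
wrist_force: [0.2, 0.1, -1.2]
grip_width: 0.0622
```

Emit:
arm_command(
  motion=[
    [0,0,-0.03,0],
    [0,0,-0.06,0],
    [0,0,-0.1,0],
    [0,0,-0.14,0],
    [0,0,-0.16,0],
    [0,0,-0.16,0],
  ],
)

```text
clock: 51.13
ee_pos: [0.6546, 0.4128, 0.2037]
ee_rot: [0.729, 0.685, 0.005, 0.002]
wrist_force: [1.5, 0.0, -0.6]
grip_width: 0.0624
```

```bash
sed -i 's/(.06,.065,.07,.075,.08,.085)/(.05,.055,.06,.065)/' t3.py; python3 t3.py 30 120
```

```text
now [0.6546 0.4128 0.2037] yang -3.55 grip 0.0624 F [ 1.5  0.  -0.6] t 51.13
chest-frame TCP [0.0604 0.2043 0.2037]Traceback (most recent call last):
  File "t3.py", line 4, in <module>
    n="wrist";read_camera(n);L=silhouettes(n,"beaker_mid");m=L[0]["mask"];I=[]
                                                             ~^^^
IndexError: list index out of range
```

Emit:
arm_command(
  motion=[
    [-0.02,-0.003,0,0],
    [-0.05,-0.003,0,0],
    [-0.05,-0.003,0.015,0],
    [-0.05,-0.003,0.025,0],
    [-0.05,-0.003,0.03,0],
    [-0.05,-0.003,0.03,0],
    [-0.05,-0.003,0.03,0],
  ],
)

```text
clock: 51.82
ee_pos: [0.6441, 0.3636, 0.1649]
ee_rot: [0.728, 0.686, -0.001, -0.001]
wrist_force: [0.5, 0.4, -0.2]
grip_width: 0.0621
```

```bash
python3 t3.py 30 120
```

```text
now [0.6441 0.3636 0.1649] yang -3.45 grip 0.0621 F [ 0.5  0.4 -0.2] t 51.82
chest-frame TCP [0.053  0.1545 0.1649]
0.8 [(np.float64(0.865), 85, 0.06), (np.float64(0.863), 55, 0.055), (np.float64(0.854), 60, 0.055), (np.float64(0.852), 65, 0.06), (np.float64(0.851), 90, 0.055)]
```

Emit:
arm_command(
  motion=[
    [-0.0015,0,0.013,0],
    [0.001,0,0.018,0],
    [0.005,0,0.023,0],
    [0.008,0,0.027,0],
    [0.01,0,0.031,0],
    [0.01,0,0.031,0],
  ],
)

```text
clock: 52.42
ee_pos: [0.6464, 0.3733, 0.1352]
ee_rot: [0.728, 0.685, 0.001, 0.0]
wrist_force: [2.7, 1.7, 3.3]
grip_width: 0.0623
```

```bash
python3 t3.py -10 120
```

```text
now [0.6464 0.3733 0.1352] yang -3.5 grip 0.0623 F [2.7 1.7 3.3] t 52.42
chest-frame TCP [0.0547 0.1644 0.1352]
0.74 [(np.float64(0.948), 55, 0.055), (np.float64(0.939), 50, 0.06), (np.float64(0.933), 60, 0.055), (np.float64(0.931), 45, 0.06), (np.float64(0.921), 65, 0.06)]
```

Emit:
arm_command(
  motion=[
    [0.002,0,0.006,0],
    [0.003,0,0.012,0],
    [0.003,0,0.018,0],
    [0.002,0,0.024,0],
    [0.001,0,0.03,0],
    [-0.001,0,0.035,0],
    [-0.003,0,0.038,0],
    [-0.003,0,0.038,0],
  ],
)

```text
clock: 53.18
ee_pos: [0.6459, 0.375, 0.0985]
ee_rot: [0.728, 0.686, 0.004, -0.002]
wrist_force: [3.3, 9.3, 2.9]
grip_width: 0.0628
```

```bash
python3 t3.py -30 120
```

```text
now [0.6459 0.375  0.0985] yang -3.41 grip 0.0628 F [3.3 9.3 2.9] t 53.18
chest-frame TCP [0.054  0.1661 0.0985]
0.96 [(np.float64(0.889), 15, 0.065), (np.float64(0.876), 20, 0.065), (np.float64(0.864), 20, 0.06), (np.float64(0.864), 15, 0.06), (np.float64(0.859), 10, 0.065)]
```

Emit:
arm_command(
  motion=[
    [0.015,0,0,0],
    [0.02,0,-0.03,0],
    [0.02,0,-0.07,0],
    [0.02,0,-0.11,0],
    [0.02,0,-0.15,0],
    [0.02,0,-0.175,0],
    [0.02,0,-0.175,0],
  ],
)

```text
clock: 53.87
ee_pos: [0.6488, 0.3893, 0.2789]
ee_rot: [0.729, 0.685, 0.004, 0.001]
wrist_force: [0.4, -0.4, -0.7]
grip_width: 0.0627
```

```bash
python3 -c "
from h import *
mv(([.470,-.182,.27],X),([.470,-.182,.09],X));ch()"
```

```text
now [0.6488 0.3893 0.2789] yang -3.57 grip 0.0627 F [ 0.4 -0.4 -0.7] t 53.87
  -> [ 0.47  -0.182  0.27 ] shift [-0.5814 -0.143   0.0054] turn -0.002 rows>= 15
  -> [ 0.47  -0.182  0.09 ] shift [-0.5821 -0.1443  0.1854] turn -0.002 rows>= 16
chest-frame TCP [0.0561 0.1805 0.2789]
```

Emit:
arm_command(
  motion=[
    [-0.04,-0.01,0,0],
    [-0.08,-0.02,0,0],
    [-0.12,-0.03,0,0],
    [-0.16,-0.04,0,0],
    [-0.2,-0.05,0,0],
    [-0.24,-0.06,0,0],
    [-0.28,-0.07,0,0],
    [-0.291,-0.0715,0,0],
    [-0.291,-0.0715,0,0],
  ],
)

```text
clock: 54.62
ee_pos: [0.5549, 0.0982, 0.2717]
ee_rot: [0.731, 0.682, -0.002, -0.001]
wrist_force: [0.7, 0.9, -1.5]
grip_width: 0.0626
```

Emit:
arm_command(
  motion=[
    [-0.04,-0.01,0,0],
    [-0.08,-0.02,0,0],
    [-0.12,-0.03,0,0],
    [-0.16,-0.04,0,0],
    [-0.2,-0.05,0,0],
    [-0.24,-0.06,0,0],
    [-0.28,-0.07,0.02,0],
    [-0.291,-0.0715,0.05,0],
    [-0.291,-0.0715,0.09,0],
    [-0.291,-0.0715,0.12,0],
  ],
)

```text
clock: 55.45
ee_pos: [0.467, -0.1823, 0.1495]
ee_rot: [0.729, 0.684, -0.0, -0.001]
wrist_force: [1.0, 0.3, -1.3]
grip_width: 0.0628
```

```bash
python3 -c "
from h import *
mv(([.470,-.182,.08],X))"; python3 t3.py -30 60
```

```text
now [ 0.467  -0.1823  0.1495] yang -3.64 grip 0.0628 F [ 1.   0.3 -1.3] t 55.45
  -> [ 0.47  -0.182  0.08 ] shift [0.0004 0.0032 0.0695] turn -0.003 rows>= 2
now [ 0.467  -0.1823  0.1495] yang -3.64 grip 0.0628 F [ 1.   0.3 -1.3] t 55.45
chest-frame TCP [-0.0912 -0.401   0.1495]
0.78 [(np.float64(0.841), 20, 0.065), (np.float64(0.839), 15, 0.065), (np.float64(0.828), 25, 0.065), (np.float64(0.819), 30, 0.065), (np.float64(0.814), 20, 0.06)]
```

Emit:
arm_command(
  motion=[
    [0,0.003,0.03,0],
    [0,0.003,0.055,0],
    [0,0.003,0.065,0],
    [0,0.003,0.07,0],
    [0,0.003,0.075,0],
    [0,0.003,0.079,0],
    [0,0.003,0.079,0],
  ],
)

```text
clock: 56.13
ee_pos: [0.4715, -0.1829, 0.0739]
ee_rot: [0.729, 0.685, 0.0, 0.0]
wrist_force: [0.1, -0.3, -1.1]
grip_width: 0.0626
```

```bash
python3 t3.py -30 60
```

```text
now [ 0.4715 -0.1829  0.0739] yang -3.54 grip 0.0626 F [ 0.1 -0.3 -1.1] t 56.13
chest-frame TCP [-0.0866 -0.4013  0.0739]
0.65 [(np.float64(0.891), 15, 0.065), (np.float64(0.874), 20, 0.065), (np.float64(0.87), 15, 0.06), (np.float64(0.864), 10, 0.065), (np.float64(0.863), 20, 0.06)]
```

Emit:
arm_command(
  motion=[
    [0,0,0.003,0],
    [0,0,0.006,0],
    [0,0,0.009,0],
    [0,0,0.011,0],
    [0,0,0.011,0],
  ],
)

```text
clock: 56.65
ee_pos: [0.473, -0.1833, 0.0659]
ee_rot: [0.729, 0.685, 0.002, 0.002]
wrist_force: [-3.4, 4.2, 33.2]
grip_width: 0.0628
```

```bash
python3 t3.py -30 60
```

```text
now [ 0.473  -0.1833  0.0659] yang -3.56 grip 0.0628 F [-3.4  4.2 33.2] t 56.65
chest-frame TCP [-0.0851 -0.4016  0.0659]
0.93 [(np.float64(0.88), 15, 0.065), (np.float64(0.864), 20, 0.065), (np.float64(0.862), 15, 0.06), (np.float64(0.854), 20, 0.06), (np.float64(0.85), 10, 0.065)]
```

Emit:
arm_command(
  motion=[
    [0,0,-0.002,0],
    [0,0,-0.003,0],
    [0,0,-0.003,0],
  ],
)

```text
clock: 57.0
ee_pos: [0.4725, -0.1834, 0.0664]
ee_rot: [0.729, 0.685, 0.001, 0.001]
wrist_force: [0.9, 1.4, 9.3]
grip_width: 0.0624
```

Emit:
arm_command(
  motion=[
    [0,0,0,0],
    [0,0,0,0],
    [0,0,0,0],
    [0,0,0,0],
    [0,0,0,0],
    [0,0,0,0],
  ],
  grip=0.08,
)

```text
clock: 57.5
ee_pos: [0.4707, -0.1829, 0.0652]
ee_rot: [0.729, 0.685, -0.0, -0.0]
wrist_force: [-0.8, 1.5, 0.2]
grip_width: 0.0801
```

Emit:
arm_command(
  motion=[
    [0,0,-0.03,0],
    [0,0,-0.07,0],
    [0,0,-0.11,0],
    [0,0,-0.15,0],
    [0,0,-0.19,0],
    [0,0,-0.2,0],
    [0,0,-0.2,0],
  ],
)

```text
clock: 58.08
ee_pos: [0.4727, -0.1838, 0.2683]
ee_rot: [0.729, 0.685, 0.002, 0.003]
wrist_force: [0.6, -0.2, -0.4]
grip_width: 0.0799
```

```bash
cat > t5.py <<'E'
from h import *
mv()
def up(n,x,y,z0=.004):
    P=[(x+.031*np.cos(t),y+.031*np.sin(t),z) for z in(z0,z0+.085) for t in np.linspace(0,6.28,24)]
    h=cv2.convexHull(np.array([proj(n,q) for q in P],np.float32)).astype(np.int32);M=np.zeros((400,640),np.uint8);cv2.fillConvexPoly(M,h,1);return M>0
for n in("scene","top","wrist"):
    read_camera(n);L=silhouettes(n,"beaker_mid")
    if not L: print(n,"none");continue
    m=L[0]["mask"];I=[]
    for x in np.arange(.45,.495,.004):
        for y in np.arange(-.205,-.16,.004):
            h=up(n,x,y);I.append((round((m&h).sum()/(m|h).sum(),3),round(x,3),round(y,3)))
    print(n,round(L[0]["p"],2),sorted(I,reverse=True)[:2],[np.round(onz(n,r["xy"],.0465),4) for r in landmark_of(n,"beaker_mid")[:1]],[np.round(onz(n,r["xy"],.004),4) for r in landmark_of(n,"mat_top")[:1]])
E
python3 t5.py
```

```text
now [ 0.4727 -0.1838  0.2683] yang -3.53 grip 0.0799 F [ 0.6 -0.2 -0.4] t 58.08
scene 0.86 [(np.float64(0.881), np.float64(0.478), np.float64(-0.165)), (np.float64(0.871), np.float64(0.474), np.float64(-0.161))] [array([0.6293, 0.2287, 0.0465])] [array([ 0.467 , -0.1785,  0.004 ])]
top none
wrist 0.7 [(np.float64(0.959), np.float64(0.474), np.float64(-0.165)), (np.float64(0.896), np.float64(0.474), np.float64(-0.161))] [array([ 0.4745, -0.1609,  0.0465])] []
```

Emit:
arm_command(
  motion=[
    [0.307,0.195,-0.012,-1.2],
    [0.307,0.195,-0.012,-1.2],
    [0.307,0.195,-0.012,-1.2],
    [0.307,0.195,-0.012,-1.2],
    [0.307,0.195,-0.012,-1.2],
    [0.307,0.195,-0.012,-1.2],
    [0.307,0.195,-0.012,-1.2],
    [0.307,0.195,-0.012,-1.2],
    [0.307,0.195,-0.012,-1.2],
    [0.307,0.195,-0.012,-1.2],
  ],
  grip=0.05,
)

```text
clock: 59.42
ee_pos: [0.6869, 0.1201, 0.2758]
ee_rot: [0.208, 0.978, 0.003, -0.0]
wrist_force: [-1.2, 0.2, -0.3]
grip_width: 0.0496
```

Emit:
arm_command(
  motion=[
    [0,0,0,-0.37],
    [0,0,0,-0.37],
    [0,0,0,-0.37],
    [0,0,0,-0.37],
    [0,0,0,-0.37],
  ],
)

```text
clock: 59.83
ee_pos: [0.6845, 0.1111, 0.277]
ee_rot: [0.033, 0.999, 0.0, -0.0]
wrist_force: [-0.6, 1.1, 1.2]
grip_width: 0.05
```

```bash
python3 - <<'E'
from h import *
mv(([.6866,.1114,.28],86.4),([.6866,.1114,.1876],86.4))
pots("wrist");pots("top")
warm("top",110,270,140,240);warm("wrist",300,560,0,200)
for n in("wrist","top"):
    for q,z in(("latch_knob",.18),):print(n,[(r["p"],r["xy"],np.round(onz(n,r["xy"],z),4)) for r in landmark_of(n,q)[:1]])
print(cf([.5372,.2582,0]),cf([.5357,.1852,0]))
E
```

```text
now [0.6845 0.1111 0.277 ] yang 86.19 grip 0.05 F [-0.6  1.1  1.2] t 59.83
  -> [0.687 0.111 0.28 ] shift [-0.002   0.0005 -0.003 ] turn -0.004 rows>= 1
  -> [0.687 0.111 0.188] shift [-0.0021  0.0004  0.0894] turn -0.004 rows>= 3
wrist blue [ 387    9   75   46 2398] [0.5237 0.2376 0.04  ]
wrist blue [ 324  104  154   70 9255] [0.6436 0.2067 0.04  ]
top blue [ 151  165   68   33 1657] [0.6483 0.2181 0.04  ]
top blue [473 199  22  22 375] [ 0.5723 -0.5372  0.04  ]
top blue [157 216  32  19 401] [0.5335 0.2405 0.04  ]
top warm [169 140  11   1  11] [174. 140.] rgb [116.  83.  55.]
top warm [189 140  21   3  34] [199. 141.] rgb [102.   62.5  31. ]
top warm [198 171   6   5  25] [201. 173.] rgb [137. 132.  50.]
top warm [167 184   6   5  21] [170. 186.] rgb [139.  82.  40.]
top warm [167 193   5   2  10] [169. 194.] rgb [135.5  81.   38.5]
wrist warm [431 106  11  10  95] [436. 111.] rgb [189.  99.  53.]
wrist warm [431 126  11  10  92] [436. 130.] rgb [191.  104.5  54.5]
wrist warm [368 156  12  12  94] [373. 161.] rgb [191.  174.5  58. ]
wrist [(0.71, [325.2, 213.1], array([0.69  , 0.1117, 0.18  ]))]
top [(0.73, [212.3, 150.1], array([0.6852, 0.1075, 0.18  ]))]
[-0.047  0.043  0.   ] [-0.045 -0.03   0.   ]
```

```bash
python3 - <<'E'
from h import *
a=read_camera("wrist");b=read_camera("top");c=read_camera("scene")
o=np.zeros((600,800,3),np.uint8)
R_=lambda i,w,h:cv2.resize(i,(w,h),interpolation=cv2.INTER_CUBIC)
o[:400,:400]=R_(a[0:200,300:500],400,400);o[:400,405:785]=R_(b[150:250,120:215],380,400);o[400:,:400]=R_(c[180:260,220:380],400,200);o[400:,405:785]=R_(a[0:130,0:247],380,200)
cv2.imwrite("pics/f.png",o[:,:,::-1])
E
```

View pics/f.png

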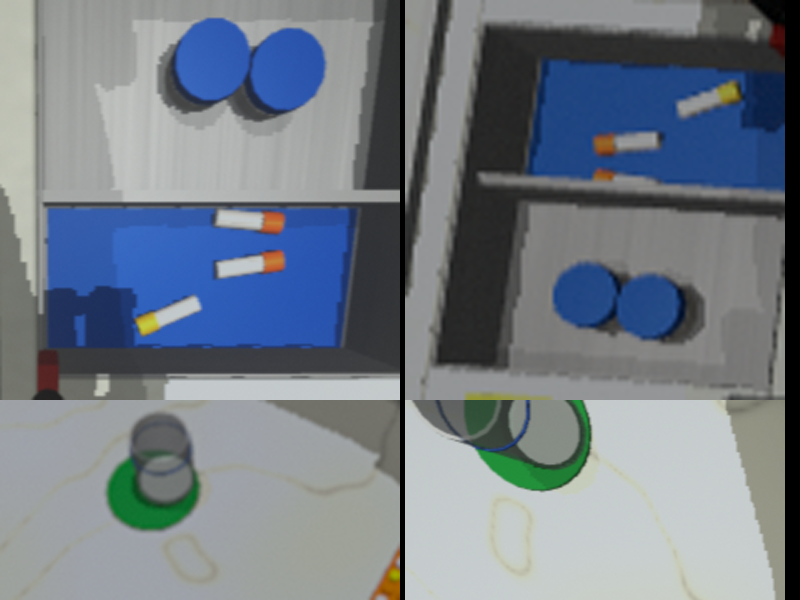

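Emit:
arm_command(
  motion=[
    [-0.002,0,0.035,0],
    [-0.002,0,0.07,0],
    [-0.002,0,0.089,0],
    [-0.002,0,0.089,0],
    [-0.002,0,0.089,0],
  ],
)

```text
clock: 60.7
ee_pos: [0.6863, 0.1112, 0.1879]
ee_rot: [0.031, 1.0, -0.0, -0.001]
wrist_force: [-0.1, 0.3, 0.4]
grip_width: 0.0498
```

Emit:
arm_command(
  motion=[
    [0,0,0,0],
    [0,0,0,0],
    [0,0,0,0],
    [0,0,0,0],
    [0,0,0,0],
    [0,0,0,0],
    [0,0,0,0],
  ],
  grip=0.0,
)

```text
clock: 61.28
ee_pos: [0.687, 0.1117, 0.1891]
ee_rot: [0.031, 1.0, 0.0, 0.0]
wrist_force: [-0.7, 1.7, 3.0]
grip_width: 0.0159
```

Emit:
arm_command(
  motion=[
    [-0.004,0,-0.011,0],
    [-0.009,0,-0.022,0],
    [-0.0145,0,-0.032,0],
    [-0.0145,0,-0.032,0],
    [-0.0145,0,-0.032,0],
  ],
)

```text
clock: 61.7
ee_pos: [0.701, 0.1108, 0.22]
ee_rot: [0.031, 1.0, 0.0, -0.0]
wrist_force: [0.1, 0.8, -1.2]
grip_width: 0.0151
```

```bash
python3 - <<'E'
from h import *
mv(([.4671,.1256,.2193],86.4))
read_camera("scene");print([(q,[(round(r["p"],2),np.round(r["xy"],1)) for r in landmark_of("scene",q)[:1]]) for q in("latch_tooth","latch_knob")])
for nm,dx,dz in(("tooth level",-.14,.118),("tooth .3",-.015-.125*.955-.03*.2955,.148+.125*.2955-.03*.955)):print(nm,proj("scene",W(dx+.235,-.095,dz)))
E
```

```text
now [0.701  0.1108 0.22  ] yang 86.42 grip 0.0151 F [ 0.1  0.8 -1.2] t 61.7
  -> [0.467 0.126 0.219] shift [2.344e-01 1.000e-04 8.000e-04] turn 0.0 rows>= 6
[('latch_tooth', [(0.61, array([414.3, 147. ]))]), ('latch_knob', [(0.78, array([429.8, 135.1]))])]
tooth level [411.90030805 155.38594579]
tooth .3 [413.87636836 144.55566777]
```

Emit:
arm_command(
  motion=[
    [0.03,0,0,0],
    [0.06,0,0,0],
    [0.09,0,0,0],
    [0.12,0,0,0],
    [0.15,0,0,0],
    [0.18,0,0,0],
    [0.205,0,0,0],
    [0.225,0,0,0],
    [0.237,0,0,0],
    [0.237,0,0,0],
  ],
)

```text
clock: 62.68
ee_pos: [0.4653, 0.1256, 0.221]
ee_rot: [0.031, 1.0, 0.001, 0.003]
wrist_force: [3.4, 1.9, -5.1]
grip_width: 0.0153
```

Emit:
arm_command(
  motion=[
    [0,0,0,0],
    [0,0,0,0],
    [0.0055,0,0.0095,0],
    [0.0105,0,0.02,0],
    [0.0145,0,0.031,0],
    [0.0145,0,0.032,0],
    [0.0145,0,0.032,0],
  ],
)

```text
clock: 63.27
ee_pos: [0.4504, 0.1266, 0.1892]
ee_rot: [0.031, 1.0, 0.0, 0.0]
wrist_force: [-1.1, 2.4, 5.0]
grip_width: 0.015
```

```bash
python3 - <<'E'
from h import *
mv()
read_camera("scene");print([(q,[(round(r["p"],2),np.round(r["xy"],1)) for r in landmark_of("scene",q)[:1]]) for q in("latch_tooth","latch_knob")])
for nm,dx,dz in(("tooth level",-.14,.118),("tooth .3",-.015-.125*.955-.03*.2955,.148+.125*.2955-.03*.955)):print(nm,proj("scene",W(dx,-.095,dz)))
E
```

```text
now [0.4504 0.1266 0.1892] yang 86.43 grip 0.015 F [-1.1  2.4  5. ] t 63.27
[('latch_tooth', [(0.59, array([340.7, 114.5]))]), ('latch_knob', [(0.62, array([347.4,  97.8]))])]
tooth level [340.74374294 112.60304596]
tooth .3 [340.29189802 101.37003102]
```

Emit:
arm_command(
  motion=[
    [0,0,0,0],
    [0,0,0,0],
    [0,0,0,0],
    [0,0,-0.03,0],
    [0,0,-0.06,0],
    [0,0,-0.085,0],
    [0,0,-0.085,0],
  ],
  grip=0.045,
)

```text
clock: 64.0
ee_pos: [0.4526, 0.1262, 0.2775]
ee_rot: [0.032, 0.999, 0.001, 0.004]
wrist_force: [1.3, -0.9, 0.5]
grip_width: 0.0449
```

Emit:
arm_command(
  motion=[
    [-0.042,-0.23,0,0],
    [-0.042,-0.23,0,0],
    [-0.042,-0.23,0,0],
    [-0.042,-0.23,0,0],
    [-0.042,-0.23,0,0],
    [-0.042,-0.23,0,0],
    [-0.042,-0.23,0,0],
    [-0.042,-0.23,0,0],
  ],
  grip=0.094,
)

```text
clock: 64.67
ee_pos: [0.4767, -0.1078, 0.2726]
ee_rot: [0.033, 0.999, -0.0, -0.001]
wrist_force: [0.5, -0.7, -0.1]
grip_width: 0.093
```

```bash
python3 t5.py; python3 - <<'E'
from h import *
mv(([.4745,-.165,.055],86.4))
for n in("scene","top"):
    read_camera(n);print(n,[(q,[(round(r["p"],2),np.round(r["xy"],1)) for r in landmark_of(n,q)[:1]]) for q in("latch_tooth","latch_knob")],"pred",[np.round(proj(n,W(*p)),1) for p in((-.14,-.095,.118),(-.127,-.095,.18))])
m=cv2.inRange(cv2.cvtColor(read_camera("wrist"),cv2.COLOR_RGB2HSV),(45,80,20),(85,255,255));c=max(cv2.findContours(m,0,2)[0],key=cv2.contourArea);print(cv2.boundingRect(c))
h=cv2.convexHull(c)[:,0,:];P=np.array([onz("wrist",p,.004)[:2] for p in h]);
import scipy.optimize as so
r=so.least_squares(lambda v:np.linalg.norm(P-v,axis=1)-.05,[.468,-.179],loss="soft_l1",f_scale=.002);print("mat",r.x,np.round(r.fun,4))
E
```

```text
now [ 0.4767 -0.1078  0.2726] yang 86.16 grip 0.093 F [ 0.5 -0.7 -0.1] t 64.67
scene 0.81 [(np.float64(0.911), np.float64(0.478), np.float64(-0.165)), (np.float64(0.902), np.float64(0.474), np.float64(-0.161))] [array([ 0.4775, -0.1569,  0.0465])] [array([ 0.4688, -0.1802,  0.004 ])]
top none
wrist 0.97 [(np.float64(0.934), np.float64(0.474), np.float64(-0.165)), (np.float64(0.886), np.float64(0.474), np.float64(-0.161))] [array([ 0.4727, -0.1604,  0.0465])] [array([ 0.4659, -0.1794,  0.004 ])]
now [ 0.4776 -0.1055  0.2735] yang 86.47 grip 0.0941 F [-1.6  0.2  0.3] t 65.17
  -> [ 0.474 -0.165  0.055] shift [-0.0005 -0.0596  0.2185] turn 0.001 rows>= 6
scene [('latch_tooth', [(0.64, array([342.8, 112.4]))]), ('latch_knob', [])] pred [array([340.7, 112.6]), array([345.3,  97.1])]
top [('latch_tooth', [(0.62, array([204.7, 263.5]))]), ('latch_knob', [(0.9, array([197.4, 255.7]))])] pred [array([206.6, 263.1]), array([198.6, 256.2])]
(235, 133, 71, 61)
mat [ 0.46983733 -0.1792016 ] [ 0.0003 -0.0001 -0.0003 -0.0005 -0.0006 -0.0012 -0.0014 -0.0012 -0.0016
 -0.0024 -0.0017 -0.0015 -0.0013 -0.0009 -0.001  -0.0005 -0.0004 -0.0006
 -0.0005 -0.0003 -0.0001  0.0003  0.0001  0.0002  0.0003]
```

Emit:
arm_command(
  motion=[
    [0,-0.03,0.03,0],
    [0,-0.058,0.06,0],
    [0,-0.058,0.1,0],
    [0,-0.058,0.14,0],
    [0,-0.058,0.18,0],
    [0,-0.058,0.21,0],
    [0,-0.058,0.218,0],
    [0,-0.058,0.218,0],
    [0,-0.058,0.218,0],
  ],
)

```text
clock: 66.27
ee_pos: [0.4745, -0.1644, 0.0561]
ee_rot: [0.032, 1.0, -0.0, 0.0]
wrist_force: [-0.4, -0.9, 0.7]
grip_width: 0.0942
```

Emit:
arm_command(
  motion=[
    [0,0,0,0],
    [0,0,0,0],
    [0,0,0,0],
    [0,0,0,0],
    [0,0,0,0],
    [0,0,0,0],
  ],
  grip=0.0,
)

```text
clock: 66.77
ee_pos: [0.4742, -0.1638, 0.0561]
ee_rot: [0.031, 1.0, 0.0, 0.0]
wrist_force: [-0.3, 0.6, 5.0]
grip_width: 0.0603
```

Emit:
arm_command(
  motion=[
    [0,0,-0.004,0],
    [0.002,-0.007,-0.005,0],
    [0.004,-0.015,-0.005,0],
    [0.004,-0.015,-0.002,0],
    [0.004,-0.015,0,0],
    [0.004,-0.015,0,0],
  ],
)

```text
clock: 67.27
ee_pos: [0.4685, -0.1804, 0.056]
ee_rot: [0.033, 0.999, -0.001, 0.0]
wrist_force: [-3.0, -2.1, 10.6]
grip_width: 0.0608
```

Emit:
arm_command(
  motion=[
    [0,0,0,0],
    [0,0,0,0],
    [0,0,0,0],
    [0,0,0,0],
    [0,0,-0.03,0],
    [0,0,-0.07,0],
    [0,0,-0.11,0],
    [0,0,-0.15,0],
    [0,0,-0.19,0],
    [0,0,-0.2,0],
  ],
  grip=0.085,
)

```text
clock: 68.1
ee_pos: [0.4717, -0.1798, 0.2611]
ee_rot: [0.031, 0.999, -0.001, 0.005]
wrist_force: [0.8, -0.6, -0.7]
grip_width: 0.085
```

```bash
python3 t5.py
```

```text
now [ 0.4717 -0.1798  0.2611] yang 86.41 grip 0.085 F [ 0.8 -0.6 -0.7] t 68.1
scene 0.58 [(np.float64(0.9), np.float64(0.474), np.float64(-0.181)), (np.float64(0.9), np.float64(0.47), np.float64(-0.181))] [array([ 0.4667, -0.1825,  0.0465])] [array([ 0.4659, -0.1864,  0.004 ])]
top none
wrist 0.81 [(np.float64(0.929), np.float64(0.47), np.float64(-0.181)), (np.float64(0.91), np.float64(0.466), np.float64(-0.181))] [array([ 0.4662, -0.1819,  0.0465])] []
```

```bash
python3 - <<'E'
from h import *
read_camera("top");print([(q,[np.round(r["xy"],1) for r in landmark_of("top",q)[:1]]) for q in("latch_knob","latch_tooth","tube_rack","rotor_lid","reagent")])
print(finish_job(),_state()["clock"])
E
```

```text
[('latch_knob', [array([197.7, 254.9])]), ('latch_tooth', [array([203.8, 261.7])]), ('tube_rack', [array([326.7, 137.3])]), ('rotor_lid', [array([384.5, 160.8])]), ('reagent', [array([468.2, 212.2])])]
the job is handed in; nothing more can be doneTraceback (most recent call last):
  File "<stdin>", line 3, in <module>
NameError: name '_state' is not defined. Did you mean: 'state'?
```

I handed the job in at about 69 s of robot time. `finish_job()` gives no verdict, so the results below are my own checks.

**What I did**
1. I lifted the latch and slid the cover open by about 235 mm.
2. I stood both pots that were on the bench in the near compartment.
3. The tool could not tilt, so I turned the beaker in the grip by pushing it against the chest wall, and poured the tubes into the blue bay. The first pushes did not tip it, so I gripped it again nearer the rim.
4. I brought the beaker upright the same way, stood it on the mat, and moved it about 15 mm to centre it.
5. I raised the latch, pulled the cover home and dropped the tooth into the catch.

**Last checks**
- **Tubes and pots:** Just before closing, the picture showed all three tubes in the blue bay and both pots upright in the near bay. The pots were touching, so one had been knocked sideways since I placed them. I did not look inside again after closing.
- **Beaker:** It fitted an upright outline (overlap about 0.9) roughly 2–3 mm from the mat's centre.
- **Latch and cover:** In the top camera, the knob and tooth were within about 2 px of where they were at the start. The gripper stopped about 2 mm nearer the robot than when the cover was first gripped at home.
- **Bystanders:** The rack, rotor lid and reagent jar showed no sign of moving, and I never worked next to them.

**Checks that failed or disagreed**
- The top camera did not detect the beaker, so its pose rests on the scene and wrist cameras.
- The camera estimates of the chest and mat positions differed by up to about 6 mm.
- My last script failed on printing the clock, after the job had already been handed in.

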